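# Test the washed paint syringes and rack the clear ones

### The job

Test each of the washed paint syringes lying on the left of the bench: lay it across the notched wooden rack, cradled in a pair of V-notches with its nozzle against the end wall, and push its plunger slowly and gently, never with more than about 25 N. If it runs evenly until it is fully home, leave that syringe cradled there; if the push keeps getting harder and the plunger springs back when let go, the nozzle is blocked: do not force it, but put that syringe inside the open metal tray. Leave the paint jar, can and rubber block where they are.

Things in the scene. Friction and masses are not known exactly. Their poses are not given: they have to be found in the camera images.
- syringe_1_mid (a point): One of up to 4 like syringes (absent: None): white barrel 30 mm across, 110 long, about 90 g; this point is on its axis, halfway along. +x points to the nozzle, whose tip is 69 mm ahead. A flange 44 wide, 30 high, 4 thick is 55 to 59 mm behind; the grey plunger sticks out beyond. It lies on the flange's flat, axis 15 mm up, and does not roll. Grip the barrel.
- syringe_1_thumb (a point): Syringe 1: centre of the outer face of the plunger's thumb disc (28 mm across, 4 thick, on a 12 mm rod), on the barrel's axis, 121 mm behind the barrel's middle when drawn out, 71 mm when fully home.
- syringe_1_plunger (a joint): Plunger: 0 drawn out (at the start), 0.050 m fully home. Clear syringe: an even drag of 4 to 5 N all the way, stays where left. Blocked one (air squeezed): starts the same, then 6 N more for each 10 mm; let go, it springs back to about 7 mm in. At least one is clear and one blocked; it is not seen, only felt by pushing or by the springing back.
- syringe_2_mid (a point): One of up to 4 like syringes (absent: None): white barrel 30 mm across, 110 long, about 90 g; this point is on its axis, halfway along. +x points to the nozzle, whose tip is 69 mm ahead. A flange 44 wide, 30 high, 4 thick is 55 to 59 mm behind; the grey plunger sticks out beyond. It lies on the flange's flat, axis 15 mm up, and does not roll. Grip the barrel.
- syringe_2_thumb (a point): Syringe 2: centre of the outer face of the plunger's thumb disc (28 mm across, 4 thick, on a 12 mm rod), on the barrel's axis, 121 mm behind the barrel's middle when drawn out, 71 mm when fully home.
- syringe_2_plunger (a joint): Plunger: 0 drawn out (at the start), 0.050 m fully home. Clear syringe: an even drag of 4 to 5 N all the way, stays where left. Blocked one (air squeezed): starts the same, then 6 N more for each 10 mm; let go, it springs back to about 7 mm in. At least one is clear and one blocked; it is not seen, only felt by pushing or by the springing back.
- syringe_3_mid (a point): One of up to 4 like syringes (absent: None): white barrel 30 mm across, 110 long, about 90 g; this point is on its axis, halfway along. +x points to the nozzle, whose tip is 69 mm ahead. A flange 44 wide, 30 high, 4 thick is 55 to 59 mm behind; the grey plunger sticks out beyond. It lies on the flange's flat, axis 15 mm up, and does not roll. Grip the barrel.
- syringe_3_thumb (a point): Syringe 3: centre of the outer face of the plunger's thumb disc (28 mm across, 4 thick, on a 12 mm rod), on the barrel's axis, 121 mm behind the barrel's middle when drawn out, 71 mm when fully home.
- syringe_3_plunger (a joint): Plunger: 0 drawn out (at the start), 0.050 m fully home. Clear syringe: an even drag of 4 to 5 N all the way, stays where left. Blocked one (air squeezed): starts the same, then 6 N more for each 10 mm; let go, it springs back to about 7 mm in. At least one is clear and one blocked; it is not seen, only felt by pushing or by the springing back.
- syringe_4_mid (a point): One of up to 4 like syringes (absent: None): white barrel 30 mm across, 110 long, about 90 g; this point is on its axis, halfway along. +x points to the nozzle, whose tip is 69 mm ahead. A flange 44 wide, 30 high, 4 thick is 55 to 59 mm behind; the grey plunger sticks out beyond. It lies on the flange's flat, axis 15 mm up, and does not roll. Grip the barrel.
- syringe_4_thumb (a point): Syringe 4: centre of the outer face of the plunger's thumb disc (28 mm across, 4 thick, on a 12 mm rod), on the barrel's axis, 121 mm behind the barrel's middle when drawn out, 71 mm when fully home.
- syringe_4_plunger (a joint): Plunger: 0 drawn out (at the start), 0.050 m fully home. Clear syringe: an even drag of 4 to 5 N all the way, stays where left. Blocked one (air squeezed): starts the same, then 6 N more for each 10 mm; let go, it springs back to about 7 mm in. At least one is clear and one blocked; it is not seen, only felt by pushing or by the springing back.
- notch_1 (a point): One of 4 places, 64 mm apart, in the rack: where a barrel's middle is (51 mm up) when cradled with its nozzle touching the end wall. +x runs along the notches to that wall, 69 mm ahead, 72 mm high. The fixed wooden rack is 286 mm wide; the flange and plunger hang out in front of it (-x).
- notch_2 (a point): One of 4 places, 64 mm apart, in the rack: where a barrel's middle is (51 mm up) when cradled with its nozzle touching the end wall. +x runs along the notches to that wall, 69 mm ahead, 72 mm high. Two combs 14 mm thick, middles 39 mm ahead and 31 mm behind, with 90 degree V-notches 40 mm wide at the top, 1 mm below the axis; 56 mm free between the combs for fingers, 41 mm deep.
- notch_3 (a point): One of 4 places, 64 mm apart, in the rack: where a barrel's middle is (51 mm up) when cradled with its nozzle touching the end wall. +x runs along the notches to that wall, 69 mm ahead, 72 mm high. The fixed wooden rack is 286 mm wide; the flange and plunger hang out in front of it (-x).
- notch_4 (a point): One of 4 places, 64 mm apart, in the rack: where a barrel's middle is (51 mm up) when cradled with its nozzle touching the end wall. +x runs along the notches to that wall, 69 mm ahead, 72 mm high. Two combs 14 mm thick, middles 39 mm ahead and 31 mm behind, with 90 degree V-notches 40 mm wide at the top, 1 mm below the axis; 56 mm free between the combs for fingers, 41 mm deep.
- tray: The fixed open aluminium tray for rejects, 260 (x) x 180 (y) mm, walls 5 mm thick and 30 mm high, floor 5 mm; origin at the centre of its underside.
- paint_jar: Bystander, not to be disturbed: closed clear jar of paint, 64 mm across, 80 mm high; origin at the centre of its underside.
- paint_can: Bystander, not to be disturbed: closed metal can, 72 mm across, 75 mm high; origin at the centre of its underside.
- eraser_block: Bystander, not to be disturbed: dark rubber block, 70 x 35 x 22 mm; origin at the centre of its underside.
Things that resemble listed ones, but are neither listed nor needed, are in the scene too. What is shaped like the part that bears syringe_1_mid but purple is not meant.

How it is judged (in metres and radians):
At the end, for the whole second after the job is handed in: Each syringe is either clear and racked (plunger at least 45 of 50 mm in, barrel within 5 mm of its notches' line sideways and in height, nozzle within 12 mm of the end wall) or blocked and wholly in the tray, tried and sprung back (plunger 4.5 to 9 mm in). All at rest (((value of joint syringe_1_plunger above 0.045 m and ((x of syringe_1_mid in the frame of notch_1 between -0.012 and 0.006 m and y of syringe_1_mid in the frame of notch_1 between -0.005 and 0.005 m and z of syringe_1_mid in the frame of notch_1 between -0.005 and 0.005 m and x of syringe_1_thumb in the frame of notch_1 below -0.04 m) or (x of syringe_1_mid in the frame of notch_2 between -0.012 and 0.006 m and y of syringe_1_mid in the frame of notch_2 between -0.005 and 0.005 m and z of syringe_1_mid in the frame of notch_2 between -0.005 and 0.005 m and x of syringe_1_thumb in the frame of notch_2 below -0.04 m) or (x of syringe_1_mid in the frame of notch_3 between -0.012 and 0.006 m and y of syringe_1_mid in the frame of notch_3 between -0.005 and 0.005 m and z of syringe_1_mid in the frame of notch_3 between -0.005 and 0.005 m and x of syringe_1_thumb in the frame of notch_3 below -0.04 m) or (x of syringe_1_mid in the frame of notch_4 between -0.012 and 0.006 m and y of syringe_1_mid in the frame of notch_4 between -0.005 and 0.005 m and z of syringe_1_mid in the frame of notch_4 between -0.005 and 0.005 m and x of syringe_1_thumb in the frame of notch_4 below -0.04 m))) or (z of syringe_1_mid in the frame of tray between 0 and 0.06 m and x of syringe_1_mid in the frame of tray between -0.128 and 0.128 m and y of syringe_1_mid in the frame of tray between -0.088 and 0.088 m and x of syringe_1_thumb in the frame of tray between -0.128 and 0.128 m and y of syringe_1_thumb in the frame of tray between -0.088 and 0.088 m and value of joint syringe_1_plunger between 0.0045 and 0.009 m)) and ((value of joint syringe_2_plunger above 0.045 m and ((x of syringe_2_mid in the frame of notch_1 between -0.012 and 0.006 m and y of syringe_2_mid in the frame of notch_1 between -0.005 and 0.005 m and z of syringe_2_mid in the frame of notch_1 between -0.005 and 0.005 m and x of syringe_2_thumb in the frame of notch_1 below -0.04 m) or (x of syringe_2_mid in the frame of notch_2 between -0.012 and 0.006 m and y of syringe_2_mid in the frame of notch_2 between -0.005 and 0.005 m and z of syringe_2_mid in the frame of notch_2 between -0.005 and 0.005 m and x of syringe_2_thumb in the frame of notch_2 below -0.04 m) or (x of syringe_2_mid in the frame of notch_3 between -0.012 and 0.006 m and y of syringe_2_mid in the frame of notch_3 between -0.005 and 0.005 m and z of syringe_2_mid in the frame of notch_3 between -0.005 and 0.005 m and x of syringe_2_thumb in the frame of notch_3 below -0.04 m) or (x of syringe_2_mid in the frame of notch_4 between -0.012 and 0.006 m and y of syringe_2_mid in the frame of notch_4 between -0.005 and 0.005 m and z of syringe_2_mid in the frame of notch_4 between -0.005 and 0.005 m and x of syringe_2_thumb in the frame of notch_4 below -0.04 m))) or (z of syringe_2_mid in the frame of tray between 0 and 0.06 m and x of syringe_2_mid in the frame of tray between -0.128 and 0.128 m and y of syringe_2_mid in the frame of tray between -0.088 and 0.088 m and x of syringe_2_thumb in the frame of tray between -0.128 and 0.128 m and y of syringe_2_thumb in the frame of tray between -0.088 and 0.088 m and value of joint syringe_2_plunger between 0.0045 and 0.009 m)) and ((value of joint syringe_3_plunger above 0.045 m and ((x of syringe_3_mid in the frame of notch_1 between -0.012 and 0.006 m and y of syringe_3_mid in the frame of notch_1 between -0.005 and 0.005 m and z of syringe_3_mid in the frame of notch_1 between -0.005 and 0.005 m and x of syringe_3_thumb in the frame of notch_1 below -0.04 m) or (x of syringe_3_mid in the frame of notch_2 between -0.012 and 0.006 m and y of syringe_3_mid in the frame of notch_2 between -0.005 and 0.005 m and z of syringe_3_mid in the frame of notch_2 between -0.005 and 0.005 m and x of syringe_3_thumb in the frame of notch_2 below -0.04 m) or (x of syringe_3_mid in the frame of notch_3 between -0.012 and 0.006 m and y of syringe_3_mid in the frame of notch_3 between -0.005 and 0.005 m and z of syringe_3_mid in the frame of notch_3 between -0.005 and 0.005 m and x of syringe_3_thumb in the frame of notch_3 below -0.04 m) or (x of syringe_3_mid in the frame of notch_4 between -0.012 and 0.006 m and y of syringe_3_mid in the frame of notch_4 between -0.005 and 0.005 m and z of syringe_3_mid in the frame of notch_4 between -0.005 and 0.005 m and x of syringe_3_thumb in the frame of notch_4 below -0.04 m))) or (z of syringe_3_mid in the frame of tray between 0 and 0.06 m and x of syringe_3_mid in the frame of tray between -0.128 and 0.128 m and y of syringe_3_mid in the frame of tray between -0.088 and 0.088 m and x of syringe_3_thumb in the frame of tray between -0.128 and 0.128 m and y of syringe_3_thumb in the frame of tray between -0.088 and 0.088 m and value of joint syringe_3_plunger between 0.0045 and 0.009 m)) and ((value of joint syringe_4_plunger above 0.045 m and ((x of syringe_4_mid in the frame of notch_1 between -0.012 and 0.006 m and y of syringe_4_mid in the frame of notch_1 between -0.005 and 0.005 m and z of syringe_4_mid in the frame of notch_1 between -0.005 and 0.005 m and x of syringe_4_thumb in the frame of notch_1 below -0.04 m) or (x of syringe_4_mid in the frame of notch_2 between -0.012 and 0.006 m and y of syringe_4_mid in the frame of notch_2 between -0.005 and 0.005 m and z of syringe_4_mid in the frame of notch_2 between -0.005 and 0.005 m and x of syringe_4_thumb in the frame of notch_2 below -0.04 m) or (x of syringe_4_mid in the frame of notch_3 between -0.012 and 0.006 m and y of syringe_4_mid in the frame of notch_3 between -0.005 and 0.005 m and z of syringe_4_mid in the frame of notch_3 between -0.005 and 0.005 m and x of syringe_4_thumb in the frame of notch_3 below -0.04 m) or (x of syringe_4_mid in the frame of notch_4 between -0.012 and 0.006 m and y of syringe_4_mid in the frame of notch_4 between -0.005 and 0.005 m and z of syringe_4_mid in the frame of notch_4 between -0.005 and 0.005 m and x of syringe_4_thumb in the frame of notch_4 below -0.04 m))) or (z of syringe_4_mid in the frame of tray between 0 and 0.06 m and x of syringe_4_mid in the frame of tray between -0.128 and 0.128 m and y of syringe_4_mid in the frame of tray between -0.088 and 0.088 m and x of syringe_4_thumb in the frame of tray between -0.128 and 0.128 m and y of syringe_4_thumb in the frame of tray between -0.088 and 0.088 m and value of joint syringe_4_plunger between 0.0045 and 0.009 m)) and linear speed of each of syringe_1, syringe_2, syringe_3, syringe_4 below 0.02 m/s and value of joint any of syringe_1_plunger, syringe_2_plunger, syringe_3_plunger, syringe_4_plunger above 0.045 m and value of joint any of syringe_1_plunger, syringe_2_plunger, syringe_3_plunger, syringe_4_plunger below 0.009 m); the robot touches nothing.
It fails at once if a plunger is pushed with more than 30 N (contact force between the fingers and syringe_1_plunger above 30 N or contact force between the fingers and syringe_2_plunger above 30 N or contact force between the fingers and syringe_3_plunger above 30 N or contact force between the fingers and syringe_4_plunger above 30 N).
It fails at once if the paint jar, can or rubber block is moved more than 40 mm (distance of any of paint_jar, paint_can, eraser_block from where it was at the start of the episode above 0.04 m).
Of syringe_1, syringe_2, syringe_3, syringe_4 only 3 to 4 are there at a start; the rules pass over those that are not, and their reading is None.
At some moment in a run one of syringe_1, syringe_2, syringe_3, syringe_4 may be knocked a few centimetres aside while the robot is not near it.
Once in a run the grip may slacken for a moment while it holds something.
It also fails if it takes over 210 s, if anything falls off the work surface, if the arm or the gripper's body presses on something with over 40 N, if the wrist force passes 120 N, or if a joint passes its speed limit or range.

### The arm

A 7-joint arm with a two-finger parallel gripper is mounted at the origin on the work surface. World frame = base frame: x ahead of the robot, y to its left, z up, the work surface at z = 0. Lengths are in m, angles in degrees, forces in N, time in s.
With the tool pointing down it reaches from about 0.425 to 0.875 m from the base axis. Payload 4.7 kg.
Tool frame: the origin (TCP) lies at the very end of the fingers, on their centre line; the grasp point (between the pads) lies 19 mm behind it; z points along the fingers, y is the line along which they close (so a half turn about z gives the same grasp; the last joint's range is limited). The gripper opens to 87 mm and grips with 3 to 60 N. Pads are 19 mm wide; open, the fingers measure 117 mm over their backs; the gripper's body (75 mm by 190 mm) begins 51 mm behind the grasp point.
Start: joints at [73.344, 18.392, -4.016, 83.108, 1.295, 78.541, -3.26], TCP at [0.195, -0.62, 0.223] pointing down, gripper open.
Joint ranges: [-163.93, 163.93], [-17.29, 119.83], [-79.2, 71.16], [3.27, 140.29], [-89.18, 269.18], [5.43, 117.66], [-154.24, 154.24]. Speed limits (degrees/s): [147.25, 147.25, 180, 180, 180, 180, 180].

### API

Orientations are given as [roll, pitch, yaw] about the fixed x, y, z axes, in that order (R = Rz(yaw) Ry(pitch) Rx(roll)).
In Python, from cell import telemetry, cams, env gives the robot as it stands.
- The arm moves only by the tool arm_command, never from a script. Its argument "series" is text: rows parted by semicolons, each of 5 numbers parted by spaces: the shift along the tool's x, y, z in mm, then the turn about the tool's z in rad, then the closure in counts, from 0 (fully open) to 255 (shut). A call has 1 to 20 rows; each row shifts and turns the commanded pose from where the row before left it, along the tool's axes as they then stand; what a row does not reach is not made up. A row lasts 1/12 s, in which the tool goes at most 41.7 mm and 7.16 degrees, less where a joint would pass 70% of its speed; a pose out of reach is approached as far as the arm can. A call is refused whole if a number of a shift passes 41.7 or a number of a turn 0.125, either way. A call with a gripper value outside its range is refused whole. The fingers move at their own pace and stop on an object; "squeeze" is the grip in N (left out, the last holds). Time passes only in rows, so rows that do not move let the fingers close. It gives the time, the measured TCP pose, the force, the opening and the grip force at its end, in the units of the state.
- telemetry.get_obs(): the state, without advancing time (a new reading comes with each control period).
- cams.read_camera(name): name is "scene" or "top" or "wrist"; returns the picture (480x640x3 uint8, blue, green, red); there is no depth.
- cams.calibration(name): a dict with "K" (3x3 intrinsics, pixels), "origin" and "rotation" of the camera in the world; the wrist camera has in their place "hand_eye" (4x4, takes a point from camera to tool coordinates, whose origin is the TCP and whose axes are the flange's). Camera axes: x right, y down, z forward; pixel columns grow to the right and rows downward; lengths in m; the calibration is good to about 2 mm. A picture is of the moment at which its call begins: read the wrist's pose just before it. calibration takes no time and is no camera call.
- env.sign_off(): hands the job in; it is judged then, once.
The state is a dict: "time_s": time; "qpos": joint angles; "joint_velocities": joint speeds; "effort": joint torques, N m; "tool_pos": TCP position; "tool_rot": TCP orientation; "force": force on the tool from outside, world axes, zero at the start; "wrist_torque": the same for the moment, N m; "grip_width": finger opening in m; "grasp_force": force on a finger pad.
Only numpy, scipy, OpenCV 4.12 (cv2) and the standard library are available. Lean on these libraries where they do the work, as an engineer would, in place of code of your own. Each camera call takes 0.05 s, during which the arm holds its last target. There are 200 camera calls.

## Working session

There is one attempt and no reset: what is moved stays moved. The work goes in short steps, Python scripts to look and compute and a tool call to move; the robot and the scene stay as the last step left them, time stands still between calls to the robot, and variables do not carry over. Pictures are saved under pics/ and viewed, at most 14 in all, crops included, and the job is handed in when it is done.

Besides the shell and the picture viewer there is one more tool, called after "Call:" as name(argument=value, ...) on one line, values as JSON. arm_command: Moves the arm, as the interface text tells. Its arguments: {"type":"object","properties":{"series":{"type":"string"},"squeeze":{"type":"number"}},"required":["series"]}

```bash
mkdir -p pics; ls; python3 - <<'E'
from cell import telemetry, cams, env
import cv2
o=telemetry.get_obs();print({k:(o[k]) for k in o})
for n in("top","scene"):
    cv2.imwrite(f"pics/{n}0.png",cams.read_camera(n)); print(n,cams.calibration(n))
print(cams.calibration("wrist"))
E
```

```text
pics
{'time_s': 0.0, 'qpos': array([73.3446062 , 18.44007309, -4.01449295, 83.17458097,  1.29575966,
       78.54054373, -3.26054906]), 'joint_velocities': array([ 0.09491126,  0.02144976, -0.10042402, -0.00345596, -0.04272381,
       -0.09057082, -0.04742621]), 'effort': array([-2.56625881e-04, -4.91290569e+01, -4.04761825e-01, -3.12536860e+01,
       -6.42733625e-02,  4.35307575e-02,  1.66565633e-04]), 'tool_pos': array([ 0.1948321 , -0.61953636,  0.2214527 ]), 'tool_rot': array([-1.79890083e+02,  6.79086912e-03,  1.74637600e+01]), 'force': array([-0.36673066,  1.01721374, -0.56617138]), 'wrist_torque': array([ 0.01845553, -0.03268241, -0.01166826]), 'grasp_force': 0.0, 'grip_width': 0.08701253855646955}
top {'K': array([[513.72075207,   0.        , 315.86537735],
       [  0.        , 513.72075207, 236.22052869],
       [  0.        ,   0.        ,   1.        ]]), 'origin': array([0.49551902, 0.0971295 , 1.22863841]), 'rotation': array([-1.74847248e+02, -1.42877235e-02, -9.04278618e+01])}
scene {'K': array([[503.43227429,   0.        , 315.25161965],
       [  0.        , 503.43227429, 245.16300593],
       [  0.        ,   0.        ,   1.        ]]), 'origin': array([ 1.2166988 , -0.57373349,  1.12580031]), 'rotation': array([-139.71698039,   -0.90000085,   43.36062339])}
{'K': array([[344.49351122,   0.        , 314.23216738],
       [  0.        , 344.49351122, 235.78869489],
       [  0.        ,   0.        ,   1.        ]]), 'hand_eye': array([[-4.58634409e-04, -9.61163601e-01, -2.75978844e-01,
         7.56795368e-02],
       [ 9.99999189e-01, -7.68721849e-04,  1.01541633e-03,
        -5.97021483e-04],
       [-1.18813218e-03, -2.75978154e-01,  9.61163174e-01,
        -1.61921117e-01],
       [ 0.00000000e+00,  0.00000000e+00,  0.00000000e+00,
         1.00000000e+00]])}
```

View pics/top0.png

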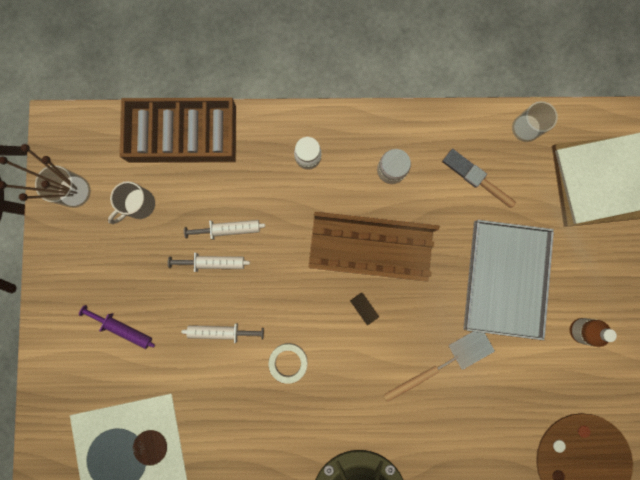

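View pics/scene0.png

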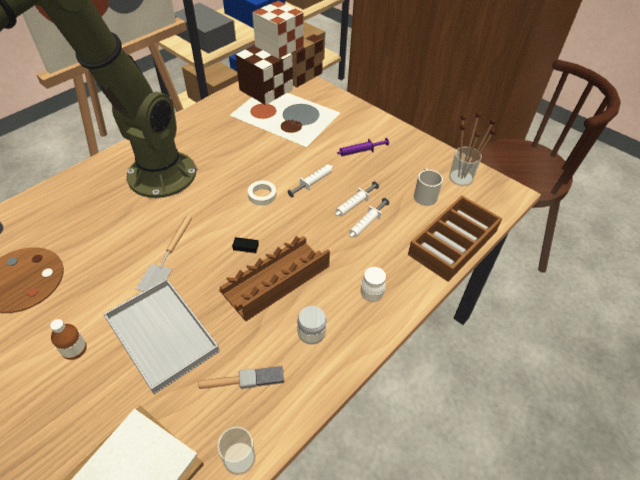

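```bash
python3 - <<'E'
import cv2,numpy as np
i=cv2.imread("pics/top0.png")
c=cv2.resize(i[215:345,160:275],None,fx=4.5,fy=4.5,interpolation=cv2.INTER_CUBIC)
cv2.imwrite("pics/cs.png",c)
c=cv2.resize(i[205:345,300:560],None,fx=3,fy=3,interpolation=cv2.INTER_CUBIC)
cv2.imwrite("pics/cr.png",c)
E
```

```text
(no output)
```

View pics/cs.png

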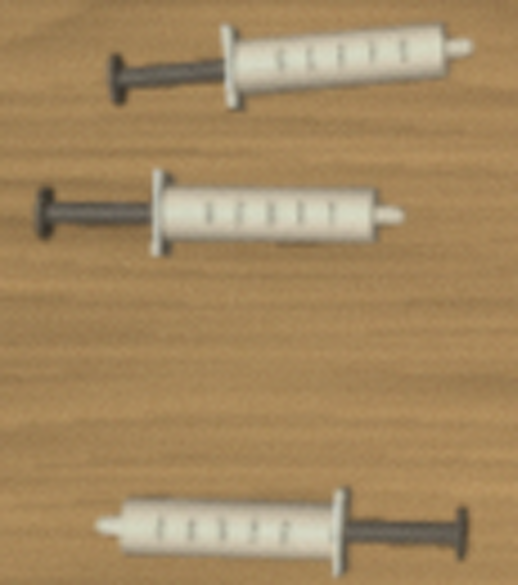

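View pics/cr.png

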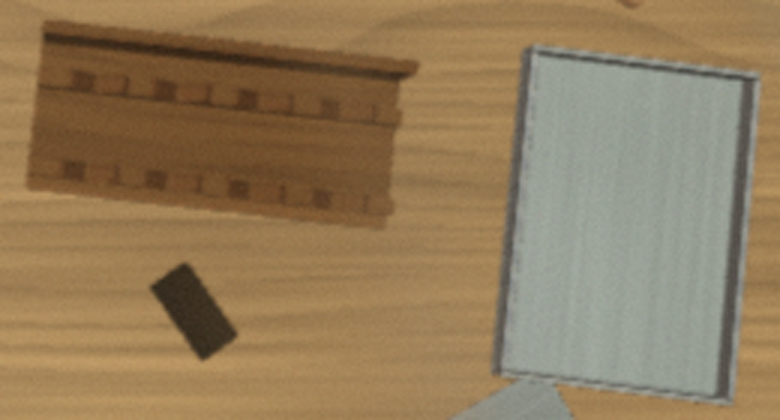

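```bash
cat > h.py <<'E'
import numpy as np, cv2
from scipy.spatial.transform import Rotation as R
from cell import telemetry, cams
def rot(e): return R.from_euler('xyz',e,degrees=True).as_matrix()
def ray(name,px,o=None):
    c=cams.calibration(name)
    if name=="wrist":
        o=o or telemetry.get_obs(); T=np.array(c["hand_eye"]); A=rot(o["tool_rot"])
        C=A@T[:3,:3]; p=A@T[:3,3]+o["tool_pos"]
    else: C=rot(c["rotation"]); p=np.array(c["origin"])
    px=np.atleast_2d(np.float64(px)); d=np.c_[px,np.ones(len(px))]@np.linalg.inv(c["K"]).T@C.T
    return p,d
def w(name,px,z,o=None):
    p,d=ray(name,px,o); return p+d*((z-p[2])/d[:,2])[:,None]
def go(x,y,z,yaw):
    "tool-frame shift (mm) to world target, plus turn (rad), at once"
    o=telemetry.get_obs(); A=rot(o["tool_rot"]); d=np.array([x,y,z])-o["tool_pos"]
    t=(o["tool_rot"][2]-yaw+180)%360-180   # tool z down: +turn lowers yaw
    print("t",round(o["time_s"],2),"pos",o["tool_pos"].round(4),"rot",o["tool_rot"].round(1),"F",o["force"].round(1),"w",round(o["grip_width"],4),"gf",round(o["grasp_force"],1),"q7",o["qpos"][6].round(0))
    print("world d mm",(d*1e3).round(1),"shift with present axes",(A.T@d*1e3).round(1),"turn rad",np.radians(t).round(3))
    B=R.from_euler('xyz',[180,0,yaw],degrees=True).as_matrix(); print("shift after turn",(B.T@d*1e3).round(1))
E
python3 - <<'E'
from h import *
cs=lambda *p:[(160+(a+.5)/4.5-.5,215+(b+.5)/4.5-.5) for a,b in p]
cr=lambda *p:[(300+(a+.5)/3-.5,205+(b+.5)/3-.5) for a,b in p]
for n,th,tip in(("A",(112,79),(472,47)),("B",(38,212),(403,216)),("C",(467,532),(97,525))):
    P=w("top",cs(th,tip),.015); d=P[1]-P[0]; L=np.hypot(*d[:2]); u=d/L
    m=P[0]+u*.121; print(n,"mid",m.round(4),"thumb",P[0].round(4),"tip",P[1].round(4),"L",L.round(4),"yaw",np.degrees(np.arctan2(u[1],u[0])).round(1))
print("wall top L,R",w("top",cr((46,22),(418,62)),.072).round(4))
print("front comb top-front L,R",w("top",cr((27,188),(384,228)),.050).round(4), "ground",w("top",cr((27,188),(384,228)),.0).round(4))
print("comb notches dark/light edge back",w("top",cr((98,83),(180,94),(262,101),(345,110)),.035).round(4))
print("tray",w("top",cr((530,46),(758,75),(730,402),(495,374)),.03).round(4), w("top",cr((530,46),(758,75),(730,402),(495,374)),.03).mean(0))
print("eraser",w("top",cr((193,312)),.022), "jar/can",w("top",[(307,146),(395,160)],.08))
E
```

```text
A mid [0.6268 0.2871 0.015 ] thumb [0.6169 0.4077 0.015 ] tip [0.6325 0.2179 0.015 ] L 0.1905 yaw -85.3
B mid [0.5449 0.3245 0.015 ] thumb [0.5471 0.4455 0.015 ] tip [0.5436 0.2539 0.015 ] L 0.1916 yaw -91.1
C mid [0.3828 0.3411 0.015 ] thumb [0.3796 0.2201 0.015 ] tip [0.3846 0.4119 0.015 ] L 0.1919 yaw 88.5
wall top L,R [[ 0.655   0.0976  0.072 ]
 [ 0.6225 -0.183   0.072 ]]
front comb top-front L,R [[ 0.5304  0.1131  0.05  ]
 [ 0.4979 -0.1588  0.05  ]] ground [[ 0.5318  0.1137  0.    ]
 [ 0.498  -0.1696  0.    ]]
comb notches dark/light edge back [[ 0.612   0.0575  0.035 ]
 [ 0.6029 -0.0062  0.035 ]
 [ 0.597  -0.0698  0.035 ]
 [ 0.5895 -0.1342  0.035 ]]
tray [[ 0.6391 -0.2813  0.03  ]
 [ 0.6149 -0.4588  0.03  ]
 [ 0.363  -0.425   0.03  ]
 [ 0.3855 -0.2454  0.03  ]] [ 0.50061948 -0.35259504  0.03      ]
eraser [[ 0.43409684 -0.01481138  0.022     ]] jar/can [[ 0.80587593  0.11474885  0.08      ]
 [ 0.77189327 -0.08529868  0.08      ]]
```

Call:
arm_command(series="0 0 0 -0.1225 0;0 0 0 -0.1225 0;0 0 0 -0.1225 0;0 0 0 -0.1225 0;0 0 0 -0.1225 0;0 0 0 -0.1225 0;0 0 0 -0.1225 0;0 0 0 -0.1225 0;0 0 0 -0.1225 0;0 0 0 -0.1225 0;0 0 0 -0.1225 0;0 0 0 0 0")

```text
time_s: 1.1
tool_pos: [0.1949, -0.6198, 0.2219]
tool_rot: [-180.0, -0.1, 94.8]
force: [-0.8, -1.1, 0.1]
grip_width: 0.0867
grasp_force: 0.0
```

```bash
python3 -c "
from h import *
go(.6268,.2871,.2,94.7)"
```

```text
t 1.1 pos [ 0.1949 -0.6198  0.2219] rot [-1.80e+02 -1.00e-01  9.48e+01] F [-0.8 -1.1  0.1] w 0.0867 gf 0.0 q7 72.0
world d mm [431.9 906.9 -21.9] shift with present axes [867.1 507.   22.8] turn rad 0.003
shift after turn [868.4 504.8  21.9]
```

Call:
arm_command(series="31 18.1 0 0 90;31 18.1 0 0 90;31 18.1 0 0 90;31 18.1 0 0 90;31 18.1 0 0 90;31 18.1 0 0 90;31 18.1 0 0 90;31 18.1 0 0 90;31 18.1 0 0 90;31 18.1 0 0 90;31 18.1 0 0 90;31 18.1 0 0 90;31 18.1 0 0 90;31 18.1 0 0 90;31 18.1 0 0 90;31 18.1 0 0 90;31 18.1 0 0 90;31 18.1 0 0 90;31 18.1 0 0 90;31 18.1 0 0 90")

```text
time_s: 2.77
tool_pos: [0.5057, 0.0288, 0.2227]
tool_rot: [180.0, 0.1, 94.4]
force: [-0.0, 0.1, 0.4]
grip_width: 0.0562
grasp_force: 0.0
```

Call:
arm_command(series="31 18.1 3 0 90;31 18.1 3 0 90;31 18.1 3 0 90;31 18.1 3 0 90;31 18.1 3 0 90;31 18.1 3 0 90;31 18.1 3 0 90;31 18.1 3 0 90;0 0 0 0 90;0 0 0 0 90")

```text
time_s: 3.6
tool_pos: [0.628, 0.2895, 0.1968]
tool_rot: [-179.8, -0.1, 94.8]
force: [0.3, 0.2, 0.5]
grip_width: 0.0566
grasp_force: 0.0
```

```bash
python3 -c "
from h import *
go(.6268,.2871,.004,94.7)
cv2.imwrite('pics/w1.png',cams.read_camera('wrist'))"
```

```text
t 3.6 pos [0.628  0.2895 0.1968] rot [-1.798e+02 -1.000e-01  9.480e+01] F [0.3 0.2 0.5] w 0.0566 gf 0.0 q7 -39.0
world d mm [  -1.2   -2.4 -192.8] shift with present axes [ -2.6  -0.8 192.8] turn rad 0.001
shift after turn [ -2.3  -1.4 192.8]
```

View pics/w1.png

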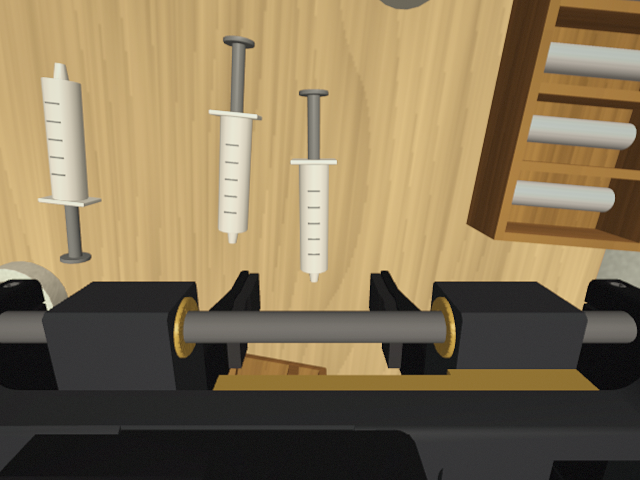

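```bash
cat >> h.py <<'E'
def syr(name,th,tip,z=.015,o=None):
    P=w(name,[th,tip],z,o); d=P[1]-P[0]; L=np.hypot(*d[:2]); u=d/L
    print("mid from thumb",(P[0]+u*.121).round(4),"from tip",(P[1]-u*.069).round(4),"L",L.round(4),"yaw",np.degrees(np.arctan2(u[1],u[0])).round(1))
E
python3 -c "
from h import *
syr('wrist',(313.5,91),(314.5,283))
syr('wrist',(239,39),(232,243))
syr('wrist',(76,260),(60,64))
go(.6268,.2871,.004,94.7)"
```

```text
mid from thumb [0.6287 0.2828 0.015 ] from tip [0.6289 0.2797 0.015 ] L 0.1931 yaw -85.1
mid from thumb [0.5464 0.32   0.015 ] from tip [0.5463 0.3182 0.015 ] L 0.1918 yaw -91.0
mid from thumb [0.3841 0.3377 0.015 ] from tip [0.3841 0.3386 0.015 ] L 0.1908 yaw 88.0
t 3.65 pos [0.6288 0.2871 0.1974] rot [-179.9    0.    94.6] F [ 0.5 -0.8 -0.4] w 0.0563 gf 0.0 q7 -39.0
world d mm [  -2.    -0.  -193.4] shift with present axes [  0.2  -1.6 193.4] turn rad -0.001
shift after turn [  0.2  -2.  193.4]
```

Call:
arm_command(series="-2 0 30 0 90;-2 0 30 0 90;-1.5 0 30 0 90;0 0 30 0 90;0 0 30 0 90;0 0 25 0 90;0 0 16.5 0 90;0 0 0 0 90;0 0 0 0 200;0 0 0 0 200;0 0 0 0 200;0 0 0 0 200;0 0 0 0 200;0 0 0 0 200;0 0 0 0 200", squeeze=25)

```text
time_s: 4.9
tool_pos: [0.6305, 0.2812, 0.0083]
tool_rot: [179.9, -0.0, 94.7]
force: [-1.4, -0.2, 5.5]
grip_width: 0.0293
grasp_force: 24.8
```

Call:
arm_command(series="0 0 -20 0 200;0 0 -25 0 200;0 0 -25 0 200;0 0 -25 0 200;0 0 -25 0 200;0 0 0 0 200")

```text
time_s: 5.4
tool_pos: [0.6323, 0.2829, 0.1327]
tool_rot: [179.5, -0.2, 94.7]
force: [0.7, 1.3, -0.3]
grip_width: 0.0296
grasp_force: 24.8
```

Call:
arm_command(series="0 0 -10 -0.12 255;0 0 -10 -0.12 255;0 0 -10 -0.12 255;0 0 0 -0.12 255;0 0 0 -0.12 255;0 0 0 -0.12 255;0 0 0 -0.12 255;0 0 0 -0.12 255;0 0 0 -0.12 255;0 0 0 -0.12 255;0 0 0 -0.12 255;0 0 0 -0.054 255;0 0 0 0 255")

```text
time_s: 6.48
tool_pos: [0.6297, 0.2806, 0.1557]
tool_rot: [-180.0, -0.1, 173.5]
force: [0.6, -0.2, -0.7]
grip_width: 0.0291
grasp_force: 24.8
```

```bash
python3 -c "
from h import *
go(.569,.0625,.16,173.4)"
```

```text
t 6.48 pos [0.6297 0.2806 0.1557] rot [-1.800e+02 -1.000e-01  1.735e+02] F [ 0.6 -0.2 -0.7] w 0.0291 gf 24.8 q7 34.0
world d mm [ -60.7 -218.1    4.3] shift with present axes [  35.5 -223.6   -4.1] turn rad 0.001
shift after turn [  35.2 -223.6   -4.3]
```

Call:
arm_command(series="4 -27 0 0 255;4 -27 0 0 255;4 -27 0 0 255;4 -27 0 0 255;4 -27 0 0 255;5 -27 0 0 255;5 -27 0 0 255;5 -34 0 0 255;0 0 0 0 255;0 0 0 0 255")

```text
time_s: 7.32
tool_pos: [0.5695, 0.0596, 0.1563]
tool_rot: [-179.9, -0.0, 173.0]
force: [0.4, 0.4, -0.9]
grip_width: 0.0294
grasp_force: 24.8
```

```bash
python3 -c "
from h import *
go(.569,.0625,.16,173.4)
cv2.imwrite('pics/w2.png',cams.read_camera('wrist'))"
```

```text
t 7.32 pos [0.5695 0.0596 0.1563] rot [-179.9   -0.   173. ] F [ 0.4  0.4 -0.9] w 0.0294 gf 24.8 q7 52.0
world d mm [-0.5  2.9  3.7] shift with present axes [ 0.9  2.8 -3.7] turn rad -0.008
shift after turn [ 0.9  2.8 -3.7]
```

View pics/w2.png

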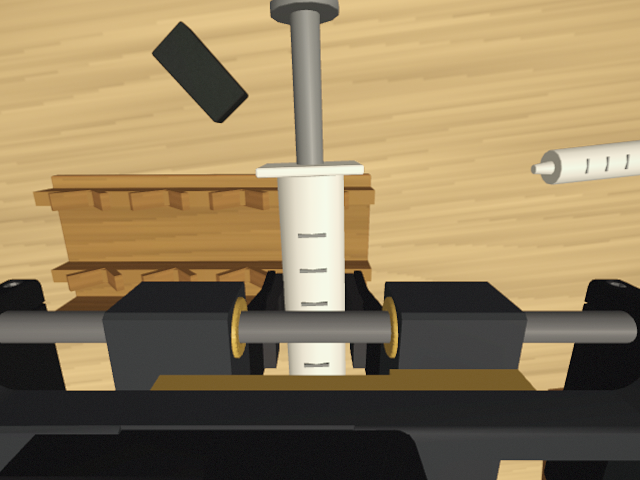

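```bash
python3 -c "
import cv2
i=cv2.imread('pics/w2.png')
cv2.imwrite('pics/w2c.png',cv2.resize(i[165:325,25:385],None,fx=2.2,fy=2.2,interpolation=cv2.INTER_CUBIC))"
```

```text
(no output)
```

View pics/w2c.png

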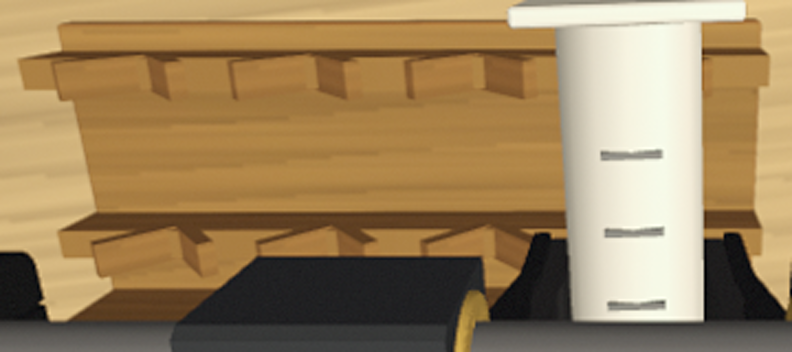

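```bash
python3 - <<'E'
from h import *
f=lambda *p:[(25+a/2.2,165+b/2.2) for a,b in p]
for z,p in((.05,f((22,57),(768,57))),(0,f((60,22),(760,22))),(.05,f((55,62),(185,62),(232,62),(357,62),(408,62),(537,62)))):
    P=w("wrist",p,z); print(z,P.round(4).tolist(), np.linalg.norm(np.diff(P[:2],axis=0)), np.degrees(np.arctan2(P[0,0]-P[1,0],P[1,1]-P[0,1])), P.mean(0))
# syringe in hand: flange centre, thumb at z~TCP+.0075
o=telemetry.get_obs();z=o["tool_pos"][2]+.0075
print(w("wrist",[(305,10),(310,169),(316,365)],z),z)
E
```

```text
0.05 [[0.5086, -0.1505, 0.05], [0.5402, 0.113, 0.05]] 0.2654210503287457 -6.844875765860917 [ 0.52442883 -0.01873707  0.05      ]
0 [[0.499, -0.1711, 0.0], [0.5338, 0.1184, 0.0]] 0.291659515596937 -6.8484768584964035 [ 0.51643033 -0.02634338  0.        ]
0.05 [[0.5117, -0.1394, 0.05], [0.5173, -0.0934, 0.05], [0.5193, -0.0767, 0.05], [0.5246, -0.0325, 0.05], [0.5267, -0.0144, 0.05], [0.5322, 0.0312, 0.05]] 0.04638417156308325 -6.8443537817754025 [ 0.52197253 -0.05419428  0.05      ]
[[0.44635212 0.07368721 0.16418855]
 [0.5076249  0.0680854  0.16418855]
 [0.60824069 0.05880088 0.16418855]] 0.16418855216040795
```

Call:
arm_command(series="0 2.8 15 0.02 255;0 0 15 0 255;0 0 15 0 255;0 0 15 0 255;0 0 15 0 255;0 0 15 0 255;0 0 10 0 255;0 0 0 0 255;0 0 0 0 255")

```text
time_s: 8.12
tool_pos: [0.5695, 0.0663, 0.0564]
tool_rot: [180.0, -0.1, 172.3]
force: [-1.0, 0.2, -1.1]
grip_width: 0.0295
grasp_force: 24.8
```

```bash
python3 -c "
from h import *
go(.571,.063,.0435,171.8)
cv2.imwrite('pics/w3.png',cams.read_camera('wrist')[:330])"
```

```text
t 8.12 pos [0.5695 0.0663 0.0564] rot [ 1.800e+02 -1.000e-01  1.723e+02] F [-1.   0.2 -1.1] w 0.0295 gf 24.8 q7 46.0
world d mm [  1.5  -3.3 -12.9] shift with present axes [-1.9 -3.  12.9] turn rad 0.008
shift after turn [-1.9 -3.  12.9]
```

View pics/w3.png

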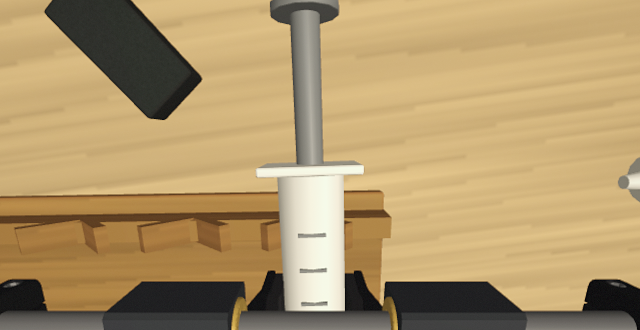

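Call:
arm_command(series="-1 -3 0 0 255;0 0 4 0 255;0 0 4 0 255;0 0 3 0 255;0 0 0 0 255;0 0 0 0 255")

```text
time_s: 8.67
tool_pos: [0.5702, 0.063, 0.0458]
tool_rot: [-180.0, -0.0, 172.3]
force: [-0.7, -0.7, -1.3]
grip_width: 0.0293
grasp_force: 24.8
```

Call:
arm_command(series="0 0 1.5 0 255;0 0 1.5 0 255;0 0 0 0 255;0 0 0 0 255")

```text
time_s: 9.0
tool_pos: [0.5707, 0.0628, 0.0445]
tool_rot: [-179.9, 0.0, 172.2]
force: [-3.9, -3.1, 9.7]
grip_width: 0.0296
grasp_force: 24.7
```

Call:
arm_command(series="0 0 0 0 140;0 0 0 0 110;0 0 0 0 100;0 0 0 0 100;0 0 -20 0 100;0 0 -30 0 100;0 0 -30 0 255;20 0 0 0 255;35 0 0 0 255;35 0 0 0 255;35 0 0 0 255;14 0 0 0 255;0 0 0 0 255;0 0 0 0 255")

```text
time_s: 10.17
tool_pos: [0.4419, 0.0792, 0.1248]
tool_rot: [-179.7, 0.1, 172.3]
force: [-0.4, -0.3, -0.1]
grip_width: 0.0075
grasp_force: 0.0
```

```bash
python3 -c "
from h import *
go(.4325,.079,.041,172.5)
cv2.imwrite('pics/w4.png',cams.read_camera('wrist')[:400])
cv2.imwrite('pics/t4.png',cams.read_camera('top')[200:340,150:450])"
```

```text
t 10.17 pos [0.4419 0.0792 0.1248] rot [-1.797e+02  1.000e-01  1.723e+02] F [-0.4 -0.3 -0.1] w 0.0075 gf 0.0 q7 69.0
world d mm [ -9.4  -0.2 -83.8] shift with present axes [ 9.4 -1.  83.8] turn rad -0.003
shift after turn [ 9.3 -1.4 83.8]
```

View pics/w4.png

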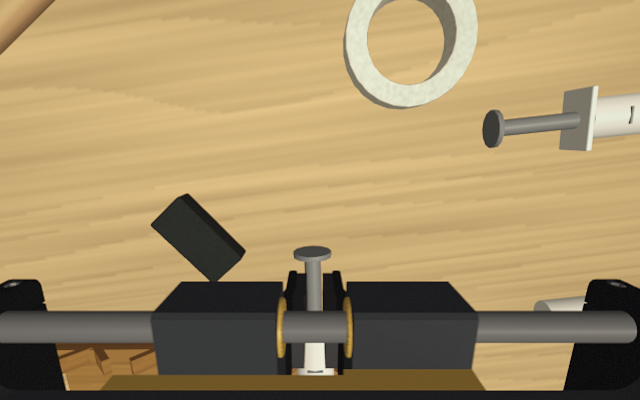

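```bash
python3 -c "
from h import *
print(w('wrist',[(312,248)],.058), telemetry.get_obs()['qpos'])"
```

```text
[[0.44141016 0.07904848 0.058     ]] [ 65.34931353   1.65966546 -78.24640562 115.4546818    1.74257431
  64.21900735  68.6993753 ]
```

Call:
arm_command(series="8 0 0 0 255;8 0 0 0 255;0 0 0 0 255;0 0 0 0 255;0 0 0 0 255")

```text
time_s: 10.68
tool_pos: [0.4266, 0.0829, 0.1248]
tool_rot: [179.9, -0.1, 172.4]
force: [-0.0, -0.3, -0.0]
grip_width: 0.0005
grasp_force: 0.0
```

Call:
arm_command(series="3 -3 0 0 255;0 0 20 0 255;0 0 20 0 255;0 0 20 0 255;0 0 12 0 255;0 0 12 0 255;0 0 0 0 255;0 0 0 0 255")

```text
time_s: 11.35
tool_pos: [0.4222, 0.0812, 0.0402]
tool_rot: [179.8, -0.2, 172.4]
force: [0.0, 0.0, 0.0]
grip_width: 0.0004
grasp_force: 0.0
```

```bash
python3 -c "
from h import *
go(.4325,.079,.041,172.5)
print(telemetry.get_obs()['qpos'])
cv2.imwrite('pics/w5.png',cams.read_camera('wrist')[:400])"
```

```text
t 11.35 pos [0.4222 0.0812 0.0402] rot [179.8  -0.2 172.4] F [0. 0. 0.] w 0.0004 gf 0.0 q7 57.0
world d mm [10.3 -2.2  0.8] shift with present axes [-10.5  -0.8  -0.9] turn rad -0.001
shift after turn [-10.5  -0.8  -0.8]
[ 56.04161308  12.05216841 -73.48254325 122.6011162   13.83080019
  54.84559954  57.25789456]
```

View pics/w5.png

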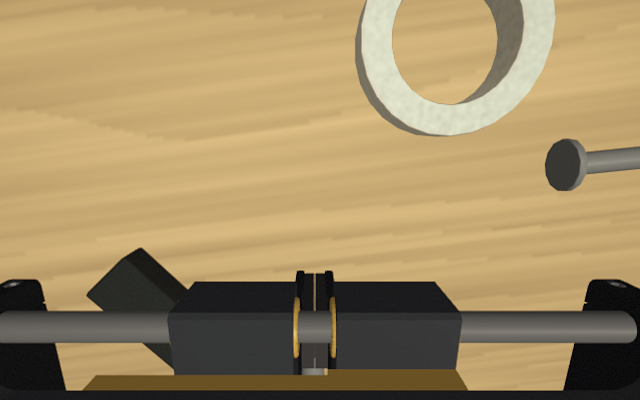

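Call:
arm_command(series="-2 0 0 0 255;-2 0 0 0 255;-2 0 0 0 255;-2 0 0 0 255;-2 0 0 0 255;-2 0 0 0 255;-2 0 0 0 255;0 0 0 0 255")

```text
time_s: 12.07
tool_pos: [0.4365, 0.0782, 0.0406]
tool_rot: [180.0, -0.1, 172.4]
force: [0.3, -0.3, 0.2]
grip_width: 0.0008
grasp_force: 0.0
```

Call:
arm_command(series="-2 0 0 0 255;-2 0 0 0 255;-2 0 0 0 255;-2 0 0 0 255;0 0 0 0 255")

```text
time_s: 12.48
tool_pos: [0.4435, 0.0773, 0.0403]
tool_rot: [180.0, -0.2, 172.4]
force: [-2.3, 0.7, 0.9]
grip_width: 0.0002
grasp_force: 1.5
```

Call:
arm_command(series="-2 0 0 0 255;-2 0 0 0 255;0 0 0 0 255")

```text
time_s: 12.73
tool_pos: [0.448, 0.0768, 0.0404]
tool_rot: [180.0, -0.1, 172.4]
force: [-4.4, 0.6, 0.4]
grip_width: 0.0009
grasp_force: 1.7
```

Call:
arm_command(series="-2 0 0 0 255;-2 0 0 0 255;-2 0 0 0 255;0 0 0 0 255")

```text
time_s: 13.07
tool_pos: [0.4545, 0.0759, 0.0406]
tool_rot: [180.0, -0.1, 172.4]
force: [-3.7, 2.3, 0.9]
grip_width: 0.0005
grasp_force: 1.5
```

Call:
arm_command(series="-2 0 0 0 255;-2 0 0 0 255;-2 0 0 0 255;0 0 0 0 255")

```text
time_s: 13.4
tool_pos: [0.4605, 0.0751, 0.0406]
tool_rot: [180.0, -0.1, 172.4]
force: [-3.1, 1.7, 0.8]
grip_width: 0.0005
grasp_force: 1.5
```

Call:
arm_command(series="-2 0 0 0 255;-2 0 0 0 255;0 0 0 0 255")

```text
time_s: 13.65
tool_pos: [0.4645, 0.0746, 0.0407]
tool_rot: [180.0, -0.1, 172.4]
force: [-2.3, 1.7, 0.3]
grip_width: 0.0002
grasp_force: 1.5
```

Call:
arm_command(series="-2 0 0 0 255;-2 0 0 0 255;-2 0 0 0 255;-2 0 0 0 255;-2 0 0 0 255;-2 0 0 0 255;-2 0 0 0 255;-2 0 0 0 255;-2 0 0 0 255;0 0 0 0 255")

```text
time_s: 14.48
tool_pos: [0.4824, 0.072, 0.0406]
tool_rot: [180.0, -0.0, 172.4]
force: [-1.8, 1.4, 0.5]
grip_width: 0.0006
grasp_force: 1.4
```

Call:
arm_command(series="-1 0 0 0 255;-1 0 0 0 255;-1 0 0 0 255;0 0 0 0 255")

```text
time_s: 14.82
tool_pos: [0.485, 0.0716, 0.0405]
tool_rot: [180.0, -0.1, 172.4]
force: [-4.1, 2.3, 1.1]
grip_width: 0.0005
grasp_force: 1.8
```

Call:
arm_command(series="-1 0 0 0 255;-1 0 0 0 255;-1 0 0 0 255;0 0 0 0 255")

```text
time_s: 15.15
tool_pos: [0.488, 0.0713, 0.0406]
tool_rot: [180.0, -0.1, 172.4]
force: [-4.2, 3.3, 1.7]
grip_width: 0.0003
grasp_force: 1.8
```

Call:
arm_command(series="-1 0 0 0 255;-1 0 0 0 255;0 0 0 0 255")

```text
time_s: 15.4
tool_pos: [0.49, 0.071, 0.0406]
tool_rot: [180.0, -0.1, 172.4]
force: [-3.2, 2.6, 1.4]
grip_width: 0.0001
grasp_force: 1.8
```

Call:
arm_command(series="-1 0 0 0 255;-1 0 0 0 255;0 0 0 0 255")

```text
time_s: 15.65
tool_pos: [0.492, 0.0708, 0.0405]
tool_rot: [180.0, -0.1, 172.4]
force: [-2.9, 2.0, 1.6]
grip_width: 0.0007
grasp_force: 1.7
```

Call:
arm_command(series="-1 0 0 0 255;0 0 0 0 255")

```text
time_s: 15.82
tool_pos: [0.4922, 0.0708, 0.0404]
tool_rot: [180.0, -0.2, 172.4]
force: [-5.3, 2.8, 3.4]
grip_width: 0.0004
grasp_force: 2.6
```

Call:
arm_command(series="-1 0 0 0 255;0 0 0 0 255")

```text
time_s: 15.98
tool_pos: [0.4923, 0.0708, 0.0402]
tool_rot: [-180.0, -0.3, 172.4]
force: [-6.3, 2.4, 4.1]
grip_width: 0.0005
grasp_force: 3.7
```

Call:
arm_command(series="-1 0 0 0 255;0 0 0 0 255")

```text
time_s: 16.15
tool_pos: [0.4923, 0.0709, 0.0401]
tool_rot: [-180.0, -0.4, 172.4]
force: [-9.2, 3.6, 6.7]
grip_width: 0.0003
grasp_force: 4.9
```

Call:
arm_command(series="4 0 0 0 255;4 0 0 0 255;0 0 -30 0 255;0 0 -30 0 255;0 0 -35 0.1 120;0 0 -35 0.1213 120;0 0 0 0.1213 120;0 0 0 0.1213 120;0 0 0 0.1213 120;0 0 0 0.1213 120;0 0 0 0.1213 120;0 0 0 0.1213 120;0 0 0 0.1213 120;0 0 0 0.1213 120;0 0 0 0.1213 120;0 0 0 0.1213 120;0 0 0 0.12 120;0 0 0 0 120")

```text
time_s: 17.65
tool_pos: [0.4879, 0.0703, 0.171]
tool_rot: [179.9, 0.1, 83.1]
force: [-0.6, 0.6, -0.4]
grip_width: 0.0459
grasp_force: 0.0
```

```bash
python3 -c "
from h import *
go(.5455,.319,.19,89)
print(telemetry.get_obs()['qpos'].round(0))"
```

```text
t 17.65 pos [0.4879 0.0703 0.171 ] rot [1.799e+02 1.000e-01 8.310e+01] F [-0.6  0.6 -0.4] w 0.0459 gf 0.0 q7 -22.0
world d mm [ 57.6 248.7  19. ] shift with present axes [253.8  27.3 -19.3] turn rad -0.103
shift after turn [249.7  53.2 -19. ]
[ 49.   6. -62. 107.   6.  70. -22.]
```

Call:
arm_command(series="0 0 0 -0.103 90;28 6 -2 0 90;28 6 -2 0 90;28 6 -2 0 90;28 6 -2 0 90;28 6 -2 0 90;28 6 -2 0 90;28 6 -2 0 90;28 6 -2 0 90;26 5 -2 0 90;0 0 0 0 90;0 0 0 0 90")

```text
time_s: 18.65
tool_pos: [0.5432, 0.3223, 0.1885]
tool_rot: [-179.9, -0.1, 89.5]
force: [-0.1, 0.1, -1.1]
grip_width: 0.0563
grasp_force: 0.0
```

```bash
python3 -c "
from h import *
go(.5455,.319,.0055,89)
i=cams.read_camera('wrist')
cv2.imwrite('pics/w6.png',i[:400])
t=cams.read_camera('top');cv2.imwrite('pics/t6.png',cv2.resize(t[190:350,150:450],None,fx=2.5,fy=2.5))"
```

```text
t 18.65 pos [0.5432 0.3223 0.1885] rot [-1.799e+02 -1.000e-01  8.950e+01] F [-0.1  0.1 -1.1] w 0.0563 gf 0.0 q7 -51.0
world d mm [   2.3   -3.3 -183. ] shift with present axes [ -3.5   2.5 183. ] turn rad 0.009
shift after turn [ -3.2   2.3 183. ]
```

View pics/w6.png

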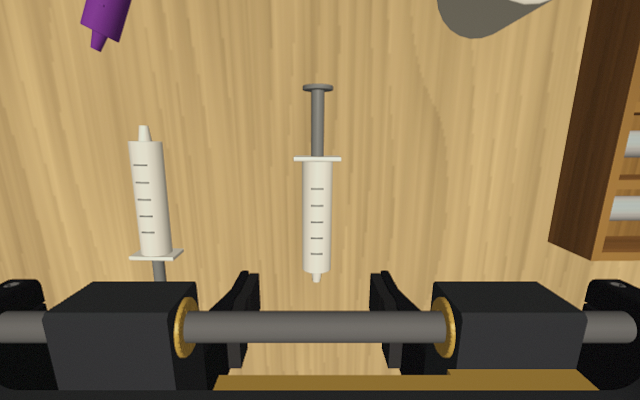

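```bash
python3 -c "
from h import *
syr('wrist',(318,86),(317,283))
syr('wrist',(0,0),(144,125))"
```

```text
mid from thumb [0.5469 0.3179 0.015 ] from tip [0.5468 0.3158 0.015 ] L 0.1921 yaw -90.9
mid from thumb [0.368  0.4261 0.015 ] from tip [0.3374 0.4554 0.015 ] L 0.1476 yaw -43.8
```

Call:
arm_command(series="-2 1.5 30 0.008 90;-2 1.3 30 0 90;-1 0 30 0 90;0 0 30 0 90;0 0 30 0 90;0 0 22 0 90;0 0 11 0 90;0 0 0 0 90;0 0 0 0 255;0 0 0 0 255;0 0 0 0 255;0 0 0 0 255;0 0 0 0 255;0 0 0 0 255;0 0 0 0 255", squeeze=25)

```text
time_s: 20.0
tool_pos: [0.5462, 0.316, 0.0065]
tool_rot: [-180.0, -0.0, 88.8]
force: [-0.4, -1.8, 5.1]
grip_width: 0.0294
grasp_force: 25.0
```

Call:
arm_command(series="0 0 -20 0 255;0 0 -25 0 255;0 0 -25 0 255;0 0 -30 0 255;0 0 -30 -0.1 255;0 0 -20 -0.12 255;0 0 0 -0.12 255;0 0 0 -0.12 255;0 0 0 -0.12 255;0 0 0 -0.12 255;0 0 0 -0.12 255;0 0 0 -0.12 255;0 0 0 -0.12 255;0 0 0 -0.12 255;0 0 0 -0.12 255;0 0 0 -0.12 255;0 0 0 -0.12 255;0 0 0 0 255")

```text
time_s: 21.5
tool_pos: [0.5458, 0.3154, 0.1548]
tool_rot: [180.0, -0.1, 177.2]
force: [0.7, 0.5, -0.5]
grip_width: 0.0292
grasp_force: 24.9
```

```bash
python3 -c "
from h import *
go(.5631,-.002,.155,172.5)
print(telemetry.get_obs()['qpos'].round(0))"
```

```text
t 21.5 pos [0.5458 0.3154 0.1548] rot [ 1.800e+02 -1.000e-01  1.772e+02] F [ 0.7  0.5 -0.5] w 0.0292 gf 24.9 q7 28.0
world d mm [ 1.730e+01 -3.174e+02  2.000e-01] shift with present axes [-3.290e+01 -3.161e+02 -3.000e-01] turn rad 0.082
shift after turn [-5.850e+01 -3.124e+02 -2.000e-01]
[ 19.  40. -75.  89.  38.  81.  28.]
```

Call:
arm_command(series="0 0 0 0.082 255;-4.6 -29 0 0 255;-4.6 -29 0 0 255;-4.6 -29 0 0 255;-4.6 -29 0 0 255;-4.6 -29 0 0 255;-4.6 -29 0 0 255;-4.6 -29 0 0 255;-4.6 -29 0 0 255;-4.6 -29 0 0 255;-4.6 -29 0 0 255;-4.6 -29 0 0 255;-4.6 -29 0 0 255;-4 -28 0 0 255;0 0 0 0 255;0 0 0 0 255")

```text
time_s: 22.83
tool_pos: [0.5542, -0.0673, 0.1549]
tool_rot: [180.0, -0.1, 171.9]
force: [0.5, 0.3, -0.4]
grip_width: 0.0293
grasp_force: 24.9
```

```bash
python3 -c "
from h import *
go(.5555,-.0655,.058,172.5)
print(telemetry.get_obs()['qpos'].round(0))"
```

```text
t 22.83 pos [ 0.5542 -0.0673  0.1549] rot [ 1.800e+02 -1.000e-01  1.719e+02] F [ 0.5  0.3 -0.4] w 0.0293 gf 24.9 q7 64.0
world d mm [  1.3   1.8 -96.9] shift with present axes [-1.3  2.  96.9] turn rad -0.011
shift after turn [-1.1  2.  96.9]
[ 65.  29. -77. 100.  29.  75.  64.]
```

Call:
arm_command(series="-1 2 20 -0.013 255;0 0 20 0 255;0 0 20 0 255;0 0 20 0 255;0 0 15 0 255;0 0 6 0 255;0 0 0 0 255;0 0 0 0 255")

```text
time_s: 23.5
tool_pos: [0.5558, -0.0622, 0.0549]
tool_rot: [180.0, -0.1, 173.1]
force: [0.0, -0.0, -0.8]
grip_width: 0.0293
grasp_force: 24.9
```

```bash
python3 -c "
from h import *
go(.5555,-.0655,.0445,173)
cv2.imwrite('pics/w7.png',cams.read_camera('wrist')[:330])"
```

```text
t 23.5 pos [ 0.5558 -0.0622  0.0549] rot [ 1.800e+02 -1.000e-01  1.731e+02] F [ 0.  -0.  -0.8] w 0.0293 gf 24.9 q7 60.0
world d mm [ -0.3  -3.3 -10.4] shift with present axes [-0.1 -3.3 10.4] turn rad 0.001
shift after turn [-0.1 -3.3 10.4]
```

View pics/w7.png

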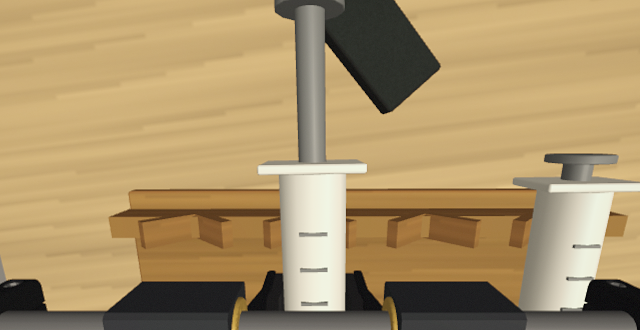

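Call:
arm_command(series="0 -2.7 0 0 255;0 0 4 0 255;0 0 4 0 255;0 0 1.5 0 255;0 0 0 0 255;0 0 0 0 255")

```text
time_s: 24.05
tool_pos: [0.555, -0.0657, 0.0448]
tool_rot: [180.0, -0.1, 173.1]
force: [0.6, 0.3, -0.6]
grip_width: 0.029
grasp_force: 24.9
```

Call:
arm_command(series="0 0 1.5 0 255;0 0 1 0 255;0 0 0 0 255;0 0 0 0 255")

```text
time_s: 24.38
tool_pos: [0.5555, -0.0651, 0.0429]
tool_rot: [180.0, -0.0, 173.1]
force: [-0.1, 2.4, 3.6]
grip_width: 0.0293
grasp_force: 24.9
```

Call:
arm_command(series="-1 0 0 0 255;-1 0 0 0 255;0 0 0 0 140;0 0 0 0 110;0 0 0 0 100;0 0 0 0 100;0 0 -20 0 100;0 0 -30 0 100;0 0 -30 0 255;25 0 0 0 255;35 0 0 0 255;35 0 0 0 255;30 0 0 0 255;14 0 0 0 255;0 0 0 0 255;0 0 0 0 255;0 0 0 0 255")

```text
time_s: 25.8
tool_pos: [0.4349, -0.0516, 0.1256]
tool_rot: [180.0, -0.2, 173.2]
force: [1.1, 0.2, -0.5]
grip_width: 0.0029
grasp_force: 0.0
```

```bash
python3 -c "
from h import *
go(.421,-.0493,.0405,173)
print(telemetry.get_obs()['qpos'].round(0))
cv2.imwrite('pics/w8.png',cams.read_camera('wrist')[:400])"
```

```text
t 25.8 pos [ 0.4349 -0.0516  0.1256] rot [180.   -0.2 173.2] F [ 1.1  0.2 -0.5] w 0.0029 gf 0.0 q7 93.0
world d mm [-13.9   2.3 -85.1] shift with present axes [13.8  0.6 85.2] turn rad 0.004
shift after turn [14.1  0.6 85.1]
[ 85.  -4. -77. 117.  -5.  64.  93.]
```

Call:
arm_command(series="7 0 0 0 255;7 0 0 0 255;0 0 0 0 255;0 0 0 0 255;0 0 0 0 255")

```text
time_s: 26.27
tool_pos: [0.421, -0.0485, 0.1253]
tool_rot: [179.7, -0.2, 173.4]
force: [-0.6, 0.5, 0.8]
grip_width: 0.0004
grasp_force: 0.0
```

```bash
python3 -c "
from h import *
go(.421,-.0493,.0405,173)
print(telemetry.get_obs()['qpos'].round(0))
print(w('wrist',[(312,248)],.058))"
```

```text
t 26.27 pos [ 0.421  -0.0485  0.1253] rot [179.7  -0.2 173.4] F [-0.6  0.5  0.8] w 0.0004 gf 0.0 q7 98.0
world d mm [ -0.   -0.8 -84.8] shift with present axes [-0.5 -1.2 84.8] turn rad 0.006
shift after turn [-0.1 -0.8 84.8]
[ 82.  -9. -73. 118. -10.  65.  98.]
[[ 0.41957316 -0.04926273  0.058     ]]
```

Call:
arm_command(series="1 -0.5 20 0 255;0 0 20 0 255;0 0 20 0 255;0 0 12 0 255;0 0 12 0 255;0 0 0 0 255;0 0 0 0 255")

```text
time_s: 26.85
tool_pos: [0.419, -0.0482, 0.0411]
tool_rot: [179.7, -0.3, 173.3]
force: [-0.1, -0.2, 0.8]
grip_width: 0.0006
grasp_force: 0.0
```

Call:
arm_command(series="-2 0 0 0 255;-2 0 0 0 255;-2 0 0 0 255;-2 0 0 0 255;0 0 0 0 255")

```text
time_s: 27.27
tool_pos: [0.4276, -0.0507, 0.0418]
tool_rot: [180.0, -0.2, 173.3]
force: [-0.8, 0.1, 1.1]
grip_width: 0.0004
grasp_force: 0.3
```

Call:
arm_command(series="-2 0 0 0 255;-2 0 0 0 255;0 0 0 0 255")

```text
time_s: 27.52
tool_pos: [0.4312, -0.0509, 0.0414]
tool_rot: [179.9, -0.2, 173.3]
force: [-0.4, 0.4, 0.3]
grip_width: 0.0004
grasp_force: 0.5
```

Call:
arm_command(series="-2 0 0 0 255;-2 0 0 0 255;0 0 0 0 255")

```text
time_s: 27.77
tool_pos: [0.4352, -0.0513, 0.0414]
tool_rot: [179.9, -0.2, 173.3]
force: [-0.3, -0.0, 0.7]
grip_width: 0.0006
grasp_force: 0.6
```

Call:
arm_command(series="-2 0 0 0 255;-2 0 0 0 255;0 0 0 0 255")

```text
time_s: 28.02
tool_pos: [0.4392, -0.0518, 0.0413]
tool_rot: [179.9, -0.2, 173.3]
force: [-0.9, -0.1, -0.2]
grip_width: 0.0005
grasp_force: 0.6
```

```bash
python3 -c "
from h import *
t=cams.read_camera('top')
a=cv2.resize(t[205:295,300:450],None,fx=4,fy=4,interpolation=cv2.INTER_CUBIC)
s=cams.read_camera('scene')
b=cv2.resize(s[210:330,200:350],None,fx=4,fy=4,interpolation=cv2.INTER_CUBIC)[:480]
cv2.imwrite('pics/t9.png',a);cv2.imwrite('pics/s9.png',b)"
```

```text
(no output)
```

View pics/s9.png

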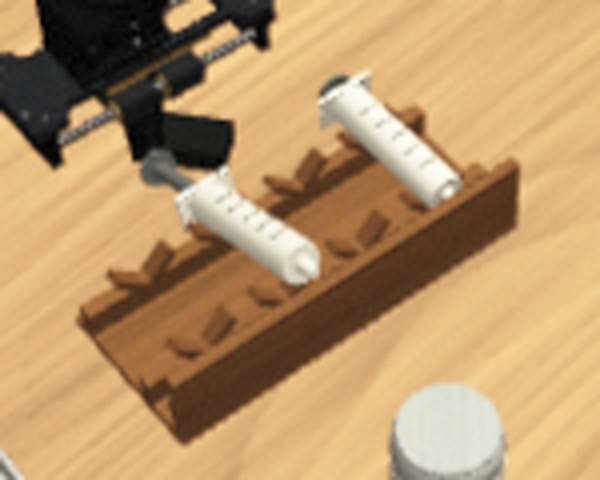

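Call:
arm_command(series="-2 0 0 0 255;-2 0 0 0 255;0 0 0 0 255")

```text
time_s: 28.37
tool_pos: [0.4417, -0.0521, 0.0408]
tool_rot: [179.9, -0.4, 173.3]
force: [-3.6, 0.8, 1.2]
grip_width: 0.0006
grasp_force: 2.1
```

Call:
arm_command(series="-2 0 0 0 255;-1 0 0 0 255;0 0 0 0 255")

```text
time_s: 28.62
tool_pos: [0.4473, -0.0528, 0.0418]
tool_rot: [179.9, -0.1, 173.3]
force: [-0.3, -0.1, 0.6]
grip_width: 0.0007
grasp_force: 0.2
```

```bash
python3 -c "
from h import *
s=cams.read_camera('scene')
b=cv2.resize(s[210:330,200:350],None,fx=4,fy=4,interpolation=cv2.INTER_CUBIC)[:480]
a=cv2.imread('pics/s9.png')
print(np.abs(a.astype(int)-b)[120:300,160:340].mean())
cv2.imwrite('pics/s10.png',np.hstack([a[120:320,100:480],b[120:320,100:480]]))"
```

```text
3.714125514403292
```

View pics/s10.png

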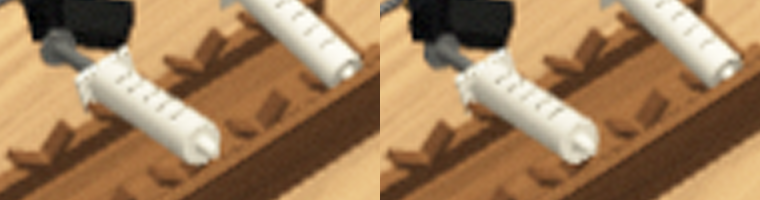

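Call:
arm_command(series="-2 0 0 0 255;-1 0 0 0 255;0 0 0 0 255")

```text
time_s: 28.92
tool_pos: [0.4493, -0.053, 0.0414]
tool_rot: [179.9, -0.2, 173.3]
force: [0.1, 0.0, 0.5]
grip_width: 0.0009
grasp_force: 0.2
```

Call:
arm_command(series="-2 0 0 0 255;-1 0 0 0 255;0 0 0 0 255")

```text
time_s: 29.17
tool_pos: [0.4519, -0.0533, 0.0413]
tool_rot: [179.9, -0.2, 173.3]
force: [-0.2, -0.2, -0.3]
grip_width: 0.0007
grasp_force: 0.2
```

Call:
arm_command(series="-2 0 0 0 255;-1 0 0 0 255;0 0 0 0 255")

```text
time_s: 29.42
tool_pos: [0.4549, -0.0536, 0.0412]
tool_rot: [179.9, -0.2, 173.3]
force: [0.4, 0.1, 0.5]
grip_width: 0.0007
grasp_force: 0.2
```

```bash
python3 -c "
from h import *
s=cams.read_camera('scene')
b=cv2.resize(s[210:330,200:350],None,fx=5,fy=5,interpolation=cv2.INTER_CUBIC)[:480]
cv2.imwrite('pics/s11.png',b)"
cat >> h.py <<'E'
def blobs(name,roi,img=None,lo=(0,0,150),hi=(180,70,255)):
    i=cams.read_camera(name) if img is None else img; x0,y0,x1,y1=roi
    m=cv2.inRange(cv2.cvtColor(i,cv2.COLOR_BGR2HSV),lo,hi); k=np.zeros_like(m);k[y0:y1,x0:x1]=m[y0:y1,x0:x1]
    n,l,st,c=cv2.connectedComponentsWithStats(k); out=[]
    for j in range(1,n):
        if st[j,4]<60: continue
        p=np.argwhere(l==j)[:,::-1].astype(float); u=np.linalg.svd(p-p.mean(0),full_matrices=False)[2][0]; s=(p-p.mean(0))@u
        e=[p[s<s.min()+2].mean(0),p[s>s.max()-2].mean(0)]
        print(name,"area",st[j,4],"c",c[j].round(1),"ends",e[0].round(1),e[1].round(1)); out.append((c[j],e))
    return out
E
python3 - <<'E'
from h import *
t=blobs("top",(300,195,460,300)); s=blobs("scene",(200,200,350,330))
for b in t: print([w("top",[q],.051).round(4)[0].tolist() for q in b[1]])
for b in s: print([w("scene",[q],.051).round(4)[0].tolist() for q in b[1]])
E
```

```text
top area 605 c [329.7 248.7] ends [333.1 219.7] [327.8 273. ]
top area 631 c [386.3 251.4] ends [390.8 222. ] [383.9 276.2]
scene area 431 c [296.7 244.3] ends [282.6 232.8] [311.5 257.3]
scene area 420 c [261.6 266.1] ends [245.6 258.5] [276.8 276.8]
scene area 555 c [312.3 317.8] ends [299.9 313.1] [324.9 326.6]
[[0.6397, 0.0559, 0.051], [0.5171, 0.0695, 0.051]]
[[0.6334, -0.077, 0.051], [0.5089, -0.0587, 0.051]]
[[0.5048, 0.069, 0.051], [0.6261, 0.0614, 0.051]]
[[0.4998, -0.0668, 0.051], [0.6058, -0.051, 0.051]]
[[0.7293, -0.0889, 0.051], [0.801, -0.0743, 0.051]]
```

```bash
cat >> h.py <<'E'
def tri(pt,ps):
    (p,d),(q,e)=ray("top",pt),ray("scene",ps); d=d[0]/np.linalg.norm(d);e=e[0]/np.linalg.norm(e)
    s=np.linalg.lstsq(np.c_[d,-e],q-p,rcond=None)[0]; a=p+d*s[0];b=q+e*s[1]; return ((a+b)/2).round(4),np.linalg.norm(a-b).round(4)
E
python3 - <<'E'
from h import *
print("A tip,flange",tri((333.1,219.7),(311.5,257.3)),tri((327.8,273),(282.6,232.8)))
print("B tip,flange",tri((390.8,222),(276.8,276.8)),tri((383.9,276.2),(245.6,258.5)))
print("B c",tri((386.3,251.4),(261.6,266.1)),"A c",tri((329.7,248.7),(296.7,244.3)))
E
```

```text
A tip,flange (array([0.636 , 0.0545, 0.066 ]), np.float64(0.0054)) (array([0.514 , 0.0664, 0.0605]), np.float64(0.0086))
B tip,flange (array([ 0.6288, -0.0709,  0.0918]), np.float64(0.0005)) (array([ 0.5048, -0.0632,  0.0521]), np.float64(0.012))
B c (array([ 0.5636, -0.0634,  0.0712]), np.float64(0.0021)) A c (array([0.5706, 0.0631, 0.0594]), np.float64(0.0046))
```

Call:
arm_command(series="0 0 -20 0 255;0 0 -30 0 255;0 0 -30 0 255;0 0 -30 0 120;0 0 -10 0 120;0 0 0 0 120")

```text
time_s: 30.07
tool_pos: [0.4571, -0.0546, 0.1637]
tool_rot: [-179.8, 0.0, 173.2]
force: [0.4, -0.8, -0.0]
grip_width: 0.0134
grasp_force: 0.0
```

```bash
python3 - <<'E'
from h import *
t=cams.read_camera("top");s=cams.read_camera("scene")
T=blobs("top",(300,195,460,300),t); S=blobs("scene",(200,200,350,330),s)
# greys (plunger, low saturation, dark)
print("grey");blobs("top",(360,255,400,300),t,(0,0,30),(180,60,150)); blobs("scene",(215,225,270,275),s,(0,0,30),(180,60,150))
go(.56,-.066,.05,173)
i=cams.read_camera("wrist"); blobs("wrist",(200,0,450,270),i); print("grey");blobs("wrist",(200,0,450,270),i,(0,0,60),(180,40,140))
E
```

```text
top area 606 c [329.7 248.7] ends [333.1 219.7] [327.8 273. ]
top area 646 c [386.2 250.4] ends [390.4 220.8] [384.3 275.1]
scene area 84 c [261.9 201.7] ends [253.2 202. ] [272.  200.2]
scene area 430 c [296.7 244.2] ends [282.6 232.8] [311.5 257.3]
scene area 442 c [262.3 267.8] ends [246.2 258.2] [278.7 280.8]
scene area 554 c [312.3 317.9] ends [300.  313.2] [324.9 326.6]
grey
scene area 246 c [243.6 245.5] ends [235.4 247.9] [255.4 241.1]
t 30.17 pos [ 0.4547 -0.0544  0.1608] rot [-180.    -0.3  173.2] F [-0.8  0.4 -0.6] w 0.021 gf 0.0 q7 89.0
world d mm [ 105.3  -11.6 -110.8] shift with present axes [-106.4    1.   110.3] turn rad 0.004
shift after turn [-105.9    1.3  110.8]
wrist area 116 c [317.1 251.7] ends [316.4 233.9] [317.7 268.3]
grey
wrist area 241 c [311.2 246.1] ends [308.4 229. ] [312.2 268.4]
wrist area 84 c [320.5 250.8] ends [319.7 232.4] [321.3 268.2]
```

```bash
python3 - <<'E'
from h import *
print("B tip",tri((390.4,220.8),(278.7,280.8)),"fl",tri((384.3,275.1),(246.2,258.2)),"c",tri((386.2,250.4),(262.3,267.8)))
# project hypothetical B poses: mid offset along notch, height, pitch -> pixel ends of tip and flange
def prj(name,P):
    c=cams.calibration(name); q=(np.atleast_2d(P)-c["origin"])@rot(c["rotation"])@np.array(c["K"]).T; return q[:,:2]/q[:,2:]
from scipy.optimize import least_squares
def pts(m,yaw,pitch):
    A=R.from_euler('zy',[yaw,-pitch],degrees=True).as_matrix(); return m+np.array([[.069,0,0],[-.059,0,0],[.003,0,0]])@A.T
ob={"A":(((333.1,219.7),(327.8,273.),(329.7,248.7)),((311.5,257.3),(282.6,232.8),(296.7,244.2))),
    "B":(((390.4,220.8),(384.3,275.1),(386.2,250.4)),((278.7,280.8),(246.2,258.2),(262.3,267.8)))}
for k,(t,s) in ob.items():
    f=lambda v:np.r_[(prj("top",pts(v[:3],v[3],v[4]))-t).ravel(),(prj("scene",pts(v[:3],v[3],v[4]))-s).ravel()]
    r=least_squares(f,[.565,0,.051,-6.8,0],x_scale=[.01,.01,.01,3,3]); print(k,r.x.round(4),r.fun.round(1))
E
```

```text
B tip (array([ 0.6337, -0.0711,  0.0794]), np.float64(0.0027)) fl (array([ 0.5075, -0.0634,  0.0559]), np.float64(0.0114)) c (array([ 0.5662, -0.0638,  0.0665]), np.float64(0.002))
A [ 0.5695  0.0623  0.0612 -6.2916  5.3969] [ 0.8 -0.   0.3  2.6  1.2 -0.2  1.5 -0.2  1.5  0.1  1.   0.1]
B [ 0.5651 -0.0655  0.0664 -3.8982 10.753 ] [-0.8  0.   1.1  1.7  1.2 -0.5 -0.5 -0.3  2.6 -0.3  0.3  0.7]
```

Call:
arm_command(series="-26 0 0 0 100;-27 0 0 0 100;-27 0 0 0 100;-27 0.5 0 0 100;0 0 0 0 100;0 0 0 0 100", squeeze=15)

```text
time_s: 30.72
tool_pos: [0.5549, -0.0632, 0.1584]
tool_rot: [179.7, -0.6, 173.5]
force: [-0.7, 0.4, -0.3]
grip_width: 0.0522
grasp_force: 0.0
```

```bash
python3 - <<'E'
from h import *
go(.562,-.066,.045,173)
t=blobs("top",(300,195,460,300))
i=cams.read_camera("wrist")
m=cv2.inRange(cv2.cvtColor(i,cv2.COLOR_BGR2HSV),(0,0,150),(180,70,255))
for r in range(60,275,12):
    c=np.flatnonzero(m[r,200:430])+200; print(r,(c.min(),c.max(),len(c)) if len(c) else 0, end="; ")
print()
for r in range(60,275,12):
    c=np.flatnonzero(m[r,480:640])+480; print(r,(c.min(),c.max(),len(c)) if len(c) else 0, end="; ")
E
```

```text
t 30.72 pos [ 0.5549 -0.0632  0.1584] rot [179.7  -0.6 173.5] F [-0.7  0.4 -0.3] w 0.0522 gf 0.0 q7 70.0
world d mm [   7.1   -2.8 -113.4] shift with present axes [ -8.6  -2.6 113.3] turn rad 0.009
shift after turn [ -7.4  -1.9 113.4]
top area 612 c [329.7 248.7] ends [333.1 219.7] [327.8 273. ]
top area 70 c [388.5 226. ] ends [390.6 220.9] [386.9 231.3]
top area 123 c [384.1 272.1] ends [375.8 273.7] [393. 276.]
60 0; 72 0; 84 0; 96 0; 108 0; 120 (np.int64(311), np.int64(319), 7); 132 (np.int64(311), np.int64(316), 6); 144 (np.int64(311), np.int64(316), 6); 156 (np.int64(311), np.int64(316), 6); 168 (np.int64(311), np.int64(316), 6); 180 (np.int64(312), np.int64(316), 5); 192 (np.int64(295), np.int64(331), 37); 204 (np.int64(295), np.int64(331), 37); 216 (np.int64(295), np.int64(331), 37); 228 (np.int64(295), np.int64(331), 37); 240 (np.int64(295), np.int64(331), 37); 252 (np.int64(295), np.int64(331), 37); 264 (np.int64(296), np.int64(332), 37); 
60 0; 72 0; 84 0; 96 0; 108 0; 120 0; 132 0; 144 0; 156 (np.int64(482), np.int64(495), 14); 168 (np.int64(480), np.int64(504), 11); 180 (np.int64(480), np.int64(497), 18); 192 (np.int64(480), np.int64(495), 16); 204 (np.int64(480), np.int64(494), 15); 216 (np.int64(480), np.int64(492), 13); 228 (np.int64(480), np.int64(491), 12); 240 (np.int64(480), np.int64(489), 10); 252 (np.int64(480), np.int64(487), 8); 264 (np.int64(480), np.int64(486), 7);
```

```bash
python3 - <<'E'
from h import *
i=cams.read_camera("wrist")
m=cv2.inRange(cv2.cvtColor(i,cv2.COLOR_BGR2HSV),(0,0,150),(180,70,255))
print([(r,int((m[r,250:380]>0).sum())) for r in range(178,194)])
h=cv2.cvtColor(i,cv2.COLOR_BGR2HSV)
print([(r,h[r,313].tolist()) for r in range(80,130,3)])
print(w("wrist",[(313,186),(313,118)],.055).round(4),w("wrist",[(313,118)],.03).round(4))
E
```

```text
[(178, 7), (179, 7), (180, 5), (181, 21), (182, 58), (183, 58), (184, 59), (185, 59), (186, 58), (187, 57), (188, 55), (189, 53), (190, 45), (191, 37), (192, 37), (193, 38)]
[(80, [20, 104, 214]), (83, [20, 100, 222]), (86, [20, 99, 225]), (89, [20, 100, 221]), (92, [20, 101, 220]), (95, [20, 102, 216]), (98, [20, 104, 214]), (101, [25, 19, 147]), (104, [21, 23, 146]), (107, [19, 26, 80]), (110, [25, 19, 157]), (113, [23, 20, 156]), (116, [25, 18, 156]), (119, [23, 21, 158]), (122, [23, 19, 158]), (125, [25, 19, 157]), (128, [25, 19, 158])]
[[ 0.5141 -0.0605  0.055 ]
 [ 0.4645 -0.0547  0.055 ]] [[ 0.463  -0.0546  0.03  ]]
```

Call:
arm_command(series="-4 -1.5 25 0 100;-4 -1 25 0 100;0 0 25 0 100;0 0 20 0 100;0 0 16 0 100;0 0 0 0 100;0 0 0 0 255;0 0 0 0 255;0 0 0 0 255;0 0 0 0 255;0 0 0 0 255;0 0 0 0 255", squeeze=15)

```text
time_s: 31.87
tool_pos: [0.5631, -0.0679, 0.0511]
tool_rot: [179.9, -0.2, 173.3]
force: [0.2, 1.6, 3.7]
grip_width: 0.0298
grasp_force: 14.8
```

Call:
arm_command(series="0 0 -8 0 255;0 0 -10 0 255;0 0 -10 0 255;5 0 0 0 255;5 0 0 0 255;5 0 0 0 255;0 0 0 0 255;0 0 0 0 255")

```text
time_s: 32.53
tool_pos: [0.5467, -0.0669, 0.0778]
tool_rot: [180.0, -0.4, 173.3]
force: [-0.1, 0.7, -0.8]
grip_width: 0.0296
grasp_force: 14.7
```

```bash
cat >> h.py <<'E'
def widths():
    i=cams.read_camera("wrist"); m=cv2.inRange(cv2.cvtColor(i,cv2.COLOR_BGR2HSV),(0,0,150),(180,70,255))
    o=[]
    for r in range(120,275,8):
        c=np.flatnonzero(m[r,200:430])+200; o.append((r,int(c.min()),int(c.max())) if len(c) else (r,))
    h=cv2.cvtColor(i,cv2.COLOR_BGR2HSV)[:,305]; print(o); print("grey rows col305",np.flatnonzero((h[:200,1]<60)&(h[:200,2]<170))[[0,-1]] if ((h[:200,1]<60)&(h[:200,2]<170)).any() else None)
E
python3 -c "
from h import *
go(.5475,-.066,.0445,173);widths()"
```

```text
t 32.53 pos [ 0.5467 -0.0669  0.0778] rot [180.   -0.4 173.3] F [-0.1  0.7 -0.8] w 0.0296 gf 14.7 q7 67.0
world d mm [  0.8   0.9 -33.3] shift with present axes [-0.9  1.  33.3] turn rad 0.006
shift after turn [-0.7  1.  33.3]
[(120, 320, 331), (128, 320, 334), (136, 320, 330), (144, 319, 330), (152, 319, 333), (160, 318, 329), (168, 318, 332), (176, 318, 332), (184, 271, 327), (192, 272, 369), (200, 289, 358), (208, 288, 349), (216, 288, 349), (224, 288, 348), (232, 287, 348), (240, 287, 347), (248, 287, 347), (256, 286, 347), (264, 286, 346), (272, 286, 346)]
grey rows col305 [49 75]
```

Call:
arm_command(series="0 1 8 0 255;0 0 8 0 255;0 0 6 0 255;0 0 0 0 255")

```text
time_s: 32.92
tool_pos: [0.5462, -0.0655, 0.0542]
tool_rot: [179.9, -0.5, 173.4]
force: [-0.8, -0.4, -1.2]
grip_width: 0.0297
grasp_force: 14.7
```

Call:
arm_command(series="0 0 3 0 255;0 0 2 0 255;0 0 0 0 255")

```text
time_s: 33.17
tool_pos: [0.5473, -0.0655, 0.0508]
tool_rot: [179.9, -0.4, 173.4]
force: [0.8, -0.5, -1.1]
grip_width: 0.0299
grasp_force: 14.7
```

Call:
arm_command(series="0 0 2 0 255;0 0 2 0 255;0 0 0 0 255")

```text
time_s: 33.42
tool_pos: [0.5477, -0.0653, 0.0472]
tool_rot: [179.9, -0.3, 173.4]
force: [0.0, 0.8, -0.1]
grip_width: 0.0299
grasp_force: 14.7
```

Call:
arm_command(series="0 0 2 0 255;0 0 1 0 255;0 0 0 0 255")

```text
time_s: 33.67
tool_pos: [0.5484, -0.0645, 0.0448]
tool_rot: [179.9, -0.2, 173.4]
force: [2.5, 3.1, 2.1]
grip_width: 0.0294
grasp_force: 15.0
```

Call:
arm_command(series="0 0 2 0 255;0 0 0 0 255;0 0 0 0 255")

```text
time_s: 33.92
tool_pos: [0.5486, -0.0644, 0.0428]
tool_rot: [179.8, -0.2, 173.4]
force: [2.9, 4.1, 3.2]
grip_width: 0.0292
grasp_force: 15.0
```

```bash
python3 -c "
from h import *
go(.5475,-.066,.0445,173);widths()"
```

```text
t 33.92 pos [ 0.5486 -0.0644  0.0428] rot [179.8  -0.2 173.4] F [2.9 4.1 3.2] w 0.0292 gf 15.0 q7 65.0
world d mm [-1.1 -1.6  1.7] shift with present axes [ 1.  -1.7 -1.7] turn rad 0.007
shift after turn [ 1.  -1.7 -1.7]
[(120, 314, 330), (128, 314, 330), (136, 314, 327), (144, 314, 326), (152, 314, 326), (160, 313, 326), (168, 313, 329), (176, 313, 329), (184, 313, 329), (192, 265, 369), (200, 284, 368), (208, 284, 348), (216, 284, 348), (224, 284, 347), (232, 284, 347), (240, 285, 347), (248, 285, 347), (256, 285, 346), (264, 285, 346), (272, 284, 346)]
grey rows col305 [ 32 189]
```

Call:
arm_command(series="0 1 0 0 255;0 0 1.5 0 255;0 0 1 0 255;0 0 0 0 255;0 0 0 0 255")

```text
time_s: 34.38
tool_pos: [0.5486, -0.0641, 0.0402]
tool_rot: [179.9, -0.2, 173.4]
force: [4.5, 3.1, 4.3]
grip_width: 0.0294
grasp_force: 15.0
```

```bash
python3 -c "
from h import *
go(.5475,-.066,.0445,173);widths()"
```

```text
t 34.38 pos [ 0.5486 -0.0641  0.0402] rot [179.9  -0.2 173.4] F [4.5 3.1 4.3] w 0.0294 gf 15.0 q7 65.0
world d mm [-1.1 -1.9  4.3] shift with present axes [ 0.9 -2.  -4.3] turn rad 0.006
shift after turn [ 0.9 -2.  -4.3]
[(120, 313, 330), (128, 313, 330), (136, 313, 326), (144, 313, 326), (152, 313, 326), (160, 313, 326), (168, 313, 329), (176, 313, 329), (184, 313, 329), (192, 266, 365), (200, 263, 371), (208, 283, 348), (216, 283, 348), (224, 283, 348), (232, 284, 348), (240, 284, 347), (248, 284, 347), (256, 284, 347), (264, 284, 346), (272, 284, 346)]
grey rows col305 [ 27 194]
```

Call:
arm_command(series="0 0 0 0 140;0 0 0 0 110;0 0 0 0 100;0 0 0 0 100;0 0 0 0 100;0 0 -20 0 100;0 0 -30 0 100;0 0 -30 0 100;0 0 -20 0 100;25 0 0 0 255;35 0 0 0 255;35 0 0 0 255;30 0 0 0 255;0 0 0 0 255;0 0 0 0 255;0 0 0 0 255")

```text
time_s: 35.77
tool_pos: [0.4412, -0.0535, 0.1433]
tool_rot: [-180.0, -0.6, 173.5]
force: [1.3, -0.1, 0.2]
grip_width: 0.014
grasp_force: 0.0
```

```bash
cat > pose.py <<'E'
from h import *
from scipy.optimize import least_squares
def prj(name,P):
    c=cams.calibration(name); q=(np.atleast_2d(P)-c["origin"])@rot(c["rotation"])@np.array(c["K"]).T; return q[:,:2]/q[:,2:]
def pts(m,yaw,pitch):
    A=R.from_euler('zy',[yaw,-pitch],degrees=True).as_matrix(); return m+np.array([[.069,0,0],[-.059,0,0],[.003,0,0]])@A.T
def fit(T,S):
    t=[T[1][0],T[1][1],T[0]] if T[1][0][1]<T[1][1][1] else [T[1][1],T[1][0],T[0]]
    s=[S[1][0],S[1][1],S[0]] if S[1][0][1]>S[1][1][1] else [S[1][1],S[1][0],S[0]]
    f=lambda v:np.r_[(prj("top",pts(v[:3],v[3],v[4]))-t).ravel(),(prj("scene",pts(v[:3],v[3],v[4]))-s).ravel()]
    r=least_squares(f,[.565,0,.051,-6.8,0],x_scale=[.01,.01,.01,3,3]); print("fit",r.x.round(4))
E
python3 - <<'E'
from pose import *
go(.421,-.0493,.0405,173)
T=blobs("top",(300,195,460,300)); S=blobs("scene",(200,205,350,300))
for a in T:
  for b in S: fit(a,b)
E
```

```text
t 35.77 pos [ 0.4412 -0.0535  0.1433] rot [-180.    -0.6  173.5] F [ 1.3 -0.1  0.2] w 0.014 gf 0.0 q7 92.0
world d mm [ -20.2    4.2 -102.8] shift with present axes [ 19.5   1.9 103. ] turn rad 0.008
shift after turn [ 20.5   1.7 102.8]
top area 604 c [329.7 248.6] ends [333.1 219.7] [328. 273.]
top area 632 c [385.3 256.8] ends [388.9 227.8] [383.7 281.2]
scene area 431 c [296.7 244.3] ends [282.6 232.8] [311.5 257.3]
scene area 476 c [258.6 266.7] ends [243.8 254.3] [274.  281.5]
fit [ 0.5696  0.0622  0.0613 -6.1663  5.3162]
fit [ 0.5436  0.0247 -0.026  -5.3842  0.7462]
fit [ 0.5735 -0.0244  0.1352 -5.9622  7.3023]
fit [ 0.5506 -0.0644  0.0589 -5.3679  3.2798]
```

Call:
arm_command(series="10 0 0 0 255;10 1 0 0 255;4 1 0 0.005 255;0 0 0 0 255;0 0 0 0 255;0 0 0 0 255;0 0 0 0 255")

```text
time_s: 36.45
tool_pos: [0.4175, -0.0473, 0.1432]
tool_rot: [179.8, -0.6, 173.3]
force: [0.7, 0.3, 1.0]
grip_width: 0.0007
grasp_force: 0.0
```

```bash
python3 - <<'E'
from h import *
go(.4165,-.0487,.034,173)
print(telemetry.get_obs()["qpos"].round(0))
i=cams.read_camera("wrist"); h=cv2.cvtColor(i,cv2.COLOR_BGR2HSV)
g=((h[...,1]<60)&(h[...,2]<170)).astype(np.uint8)
print([(r,int(c.min())+270,int(c.max())+270) for r in range(200,285,5) for c in [np.flatnonzero(g[r,270:360])] if len(c)])
E
```

```text
t 36.45 pos [ 0.4175 -0.0473  0.1432] rot [179.8  -0.6 173.3] F [0.7 0.3 1. ] w 0.0007 gf 0.0 q7 99.0
world d mm [  -1.    -1.4 -109.2] shift with present axes [ -0.3  -1.8 109.2] turn rad 0.005
shift after turn [  0.9  -1.5 109.2]
[ 80. -12. -69. 117. -12.  68.  99.]
[(205, 333, 342), (210, 328, 346), (215, 322, 351), (220, 316, 355), (225, 312, 359), (230, 311, 359), (235, 316, 359), (240, 320, 359), (245, 325, 359), (250, 330, 359), (255, 334, 359), (260, 300, 359), (265, 297, 359), (270, 299, 359), (275, 298, 359), (280, 298, 359)]
```

```bash
python3 - <<'E'
from h import *
print(w("wrist",[(313,259)],.058).round(4))
E
```

```text
[[ 0.43   -0.0493  0.058 ]]
```

Call:
arm_command(series="1 -1 25 0 255;0 0 25 0 255;0 0 25 0 255;0 0 20 0 255;0 0 12 0 255;0 0 0 0 255;0 0 0 0 255")

```text
time_s: 37.08
tool_pos: [0.4147, -0.0475, 0.0361]
tool_rot: [179.8, -0.7, 173.3]
force: [-0.8, 0.5, 0.2]
grip_width: 0.0005
grasp_force: 0.0
```

Call:
arm_command(series="-2 0 0 0 255;-2 0 0 0 255;0 0 0 0 255")

```text
time_s: 37.33
tool_pos: [0.4202, -0.0495, 0.0373]
tool_rot: [-180.0, -0.5, 173.2]
force: [-0.4, 0.2, 0.1]
grip_width: 0.0
grasp_force: 0.0
```

Call:
arm_command(series="-2 0 0 0 255;-2 0 0 0 255;0 0 0 0 255")

```text
time_s: 37.58
tool_pos: [0.4234, -0.0496, 0.0366]
tool_rot: [180.0, -0.6, 173.2]
force: [-0.4, -0.0, 0.6]
grip_width: 0.0003
grasp_force: 0.0
```

Call:
arm_command(series="-2 0 0 0 255;-2 0 0 0 255;0 0 0 0 255")

```text
time_s: 37.83
tool_pos: [0.4268, -0.0497, 0.0361]
tool_rot: [179.9, -0.6, 173.2]
force: [-0.4, 1.0, -0.9]
grip_width: 0.0005
grasp_force: 0.1
```

Call:
arm_command(series="-2 0 0 0 255;0 0 0 0 255")

```text
time_s: 38.0
tool_pos: [0.4283, -0.0499, 0.0359]
tool_rot: [179.9, -0.7, 173.2]
force: [-1.8, 0.4, 0.1]
grip_width: 0.0005
grasp_force: 0.7
```

Call:
arm_command(series="-2 0 0 0 255;0 0 0 0 255")

```text
time_s: 38.17
tool_pos: [0.4294, -0.05, 0.0357]
tool_rot: [179.9, -0.8, 173.2]
force: [-5.1, 0.8, 1.5]
grip_width: 0.0008
grasp_force: 2.4
```

Call:
arm_command(series="-2 0 0 0 255;0 0 0 0 255")

```text
time_s: 38.33
tool_pos: [0.4313, -0.0502, 0.0357]
tool_rot: [179.9, -0.8, 173.3]
force: [-5.3, 0.1, 2.8]
grip_width: 0.0004
grasp_force: 2.7
```

```bash
python3 - <<'E'
from pose import *
T=blobs("top",(360,195,460,300)); S=blobs("scene",(200,225,278,300))
for a in T:
  for b in S: fit(a,b)
E
```

```text
top area 629 c [385.5 255. ] ends [389.1 225.7] [383.7 279.3]
scene area 471 c [259.3 267.4] ends [244.1 255.3] [274.6 281.2]
fit [ 0.5544 -0.065   0.0607 -5.11    5.8405]
```

Call:
arm_command(series="-2 0 0 0 255;-2 0 0 0 255;0 0 0 0 255")

```text
time_s: 38.68
tool_pos: [0.4344, -0.0506, 0.0354]
tool_rot: [180.0, -0.9, 173.2]
force: [-6.4, 0.8, 3.3]
grip_width: 0.0004
grasp_force: 3.6
```

Call:
arm_command(series="-2 0 0 0 255;-2 0 0 0 255;0 0 0 0 255")

```text
time_s: 38.93
tool_pos: [0.4374, -0.0511, 0.035]
tool_rot: [180.0, -1.0, 173.2]
force: [-8.2, 0.8, 4.6]
grip_width: 0.0003
grasp_force: 4.5
```

Call:
arm_command(series="-2 0 0 0 255;-2 0 0 0 255;0 0 0 0 255")

```text
time_s: 39.18
tool_pos: [0.4405, -0.0514, 0.0347]
tool_rot: [180.0, -1.1, 173.2]
force: [-9.9, 0.6, 5.7]
grip_width: 0.0006
grasp_force: 5.5
```

Call:
arm_command(series="-2 0 0 0 255;-2 0 0 0 255;0 0 0 0 255")

```text
time_s: 39.43
tool_pos: [0.4436, -0.0518, 0.0345]
tool_rot: [180.0, -1.2, 173.2]
force: [-12.2, 0.8, 5.8]
grip_width: 0.0005
grasp_force: 6.5
```

Call:
arm_command(series="2 0 0 0 255;2 0 0 0 255;3 0 0 0 255;0 0 0 0 255")

```text
time_s: 39.77
tool_pos: [0.4399, -0.0514, 0.0354]
tool_rot: [180.0, -0.8, 173.2]
force: [-5.3, 1.1, 0.6]
grip_width: 0.0006
grasp_force: 3.0
```

Call:
arm_command(series="4 0 0 0 255;4 0 0 0 255;4 0 0 0 255;4 0 0 0 255;0 0 0 0 255")

```text
time_s: 40.18
tool_pos: [0.4256, -0.0498, 0.0364]
tool_rot: [180.0, -0.6, 173.2]
force: [0.2, -1.1, -0.6]
grip_width: 0.0001
grasp_force: 0.0
```

Call:
arm_command(series="0 0 -30 0 255;0 0 -30 0 255;0 0 -30 0 100;0 0 -20 0 100;-33 0 0 0 100;-33 0 0 0 100;-33 0 0 0 100;-33 0 0 0 100;0 0 0 0 100;0 0 0 0 100;0 0 0 0 100", squeeze=25)

```text
time_s: 41.1
tool_pos: [0.5263, -0.061, 0.144]
tool_rot: [-180.0, -1.5, 173.6]
force: [-1.2, 0.3, -0.1]
grip_width: 0.05
grasp_force: 0.0
```

```bash
python3 - <<'E'
from pose import *
go(.557,-.0655,.0435,173)
widths()
E
```

```text
t 41.1 pos [ 0.5263 -0.061   0.144 ] rot [-180.    -1.5  173.6] F [-1.2  0.3 -0.1] w 0.05 gf 0.0 q7 71.0
world d mm [  30.7   -4.5 -100.5] shift with present axes [-33.6  -1.   99.7] turn rad 0.01
shift after turn [-31.   -0.7 100.5]
[(120,), (128,), (136, 321, 324), (144, 313, 320), (152, 313, 320), (160, 313, 320), (168, 313, 320), (176, 313, 320), (184, 313, 322), (192, 313, 322), (200, 313, 322), (208, 285, 342), (216, 286, 346), (224, 296, 333), (232, 296, 333), (240, 296, 333), (248, 296, 333), (256, 296, 333), (264, 296, 332), (272, 296, 332)]
grey rows col305 [132 137]
```

Call:
arm_command(series="-16 0 0 0 100;-15 -0.5 0 0.01 100;0 0 0 0 100;0 0 0 0 100;0 0 0 0 100")

```text
time_s: 41.57
tool_pos: [0.5561, -0.0662, 0.1439]
tool_rot: [-179.8, -1.4, 172.9]
force: [-0.1, 0.1, -0.3]
grip_width: 0.0527
grasp_force: 0.0
```

```bash
python3 - <<'E'
from pose import *
go(.557,-.0655,.0435,173)
print(telemetry.get_obs()["qpos"].round(1))
E
```

```text
t 41.57 pos [ 0.5561 -0.0662  0.1439] rot [-179.8   -1.4  172.9] F [-0.1  0.1 -0.3] w 0.0527 gf 0.0 q7 69.0
world d mm [   0.9    0.7 -100.4] shift with present axes [ -3.3   1.1 100.3] turn rad -0.001
shift after turn [ -0.8   0.8 100.4]
[ 58.3  25.  -66.9  99.   23.8  73.6  68.7]
```

Call:
arm_command(series="-3 1 25 0 100;0 0 25 0 100;0 0 25 0 100;0 0 15 0 100;0 0 10 0 100;0 0 0 0 100;0 0 0 0 255;0 0 0 0 255;0 0 0 0 255;0 0 0 0 255;0 0 0 0 255;0 0 0 0 255")

```text
time_s: 42.57
tool_pos: [0.5585, -0.0652, 0.044]
tool_rot: [-179.9, -1.4, 172.9]
force: [-0.4, 0.7, 1.7]
grip_width: 0.0293
grasp_force: 25.0
```

Call:
arm_command(series="0 0 -20 0 255;0 0 -30 0 255;0 0 -30 0 255;0 0 -30 0 255;0 0 0 0 255;0 0 0 0 255")

```text
time_s: 43.07
tool_pos: [0.5616, -0.0654, 0.1547]
tool_rot: [-179.9, -1.3, 172.9]
force: [0.8, -0.9, -1.2]
grip_width: 0.0293
grasp_force: 25.0
```

```bash
python3 - <<'E'
from pose import *
go(.506,-.32,.15,173)
widths()
E
```

```text
t 43.07 pos [ 0.5616 -0.0654  0.1547] rot [-179.9   -1.3  172.9] F [ 0.8 -0.9 -1.2] w 0.0293 gf 25.0 q7 69.0
world d mm [ -55.6 -254.6   -4.7] shift with present axes [  23.7 -259.5    5.9] turn rad -0.001
shift after turn [  24.2 -259.5    4.7]
[(120, 312, 322), (128, 312, 322), (136, 312, 322), (144, 312, 327), (152, 313, 321), (160, 313, 327), (168, 313, 321), (176, 283, 361), (184, 264, 369), (192, 283, 346), (200, 283, 346), (208, 283, 346), (216, 283, 346), (224, 284, 346), (232, 284, 346), (240, 284, 345), (248, 284, 345), (256, 284, 345), (264, 285, 345), (272, 285, 345)]
grey rows col305 [ 30 178]
```

Call:
arm_command(series="0.3 -25 0 0.01 255;0.3 -28.2 0 0 255;0.3 -28.2 0 0 255;0.3 -28.2 0 0 255;0.3 -28.2 0 0 255;0.3 -28.2 0 0 255;0.3 -28.2 0 0 255;0.3 -28.2 0 0 255;0.3 -28.2 0 0 255;0 0 0 0 255;0 0 0 0 255;0 0 0 0 255")

```text
time_s: 44.12
tool_pos: [0.5241, -0.3124, 0.1522]
tool_rot: [180.0, -1.6, 172.4]
force: [0.4, 1.2, -1.3]
grip_width: 0.0294
grasp_force: 25.0
```

```bash
python3 - <<'E'
from pose import *
go(.5282,-.3141,.0135,172)
i=cams.read_camera("top")
E
```

```text
t 44.12 pos [ 0.5241 -0.3124  0.1522] rot [180.   -1.6 172.4] F [ 0.4  1.2 -1.3] w 0.0294 gf 25.0 q7 91.0
world d mm [   4.1   -1.7 -138.7] shift with present axes [ -8.1  -1.2 138.5] turn rad 0.007
shift after turn [ -4.3  -1.2 138.7]
```

Call:
arm_command(series="-4 -1 25 0.007 255;-4 0 25 0 255;0 0 25 0 255;0 0 25 0 255;0 0 20 0 255;0 0 8 0 255;0 0 4 0 255;0 0 3 0 255;0 0 0 0 255;0 0 0 0 255")

```text
time_s: 45.0
tool_pos: [0.5302, -0.3154, 0.0199]
tool_rot: [-179.8, -1.3, 172.0]
force: [0.2, 0.0, 0.4]
grip_width: 0.0292
grasp_force: 25.0
```

Call:
arm_command(series="0 0 3 0 255;0 0 2 0 255;0 0 1 0 255;0 0 0 0 255")

```text
time_s: 45.33
tool_pos: [0.5299, -0.3157, 0.0138]
tool_rot: [-179.8, -1.4, 171.9]
force: [-1.0, 0.0, 3.4]
grip_width: 0.0293
grasp_force: 25.0
```

Call:
arm_command(series="0 0 0 0 150;0 0 0 0 130;0 0 0 0 130;0 0 0 0 130;0 0 -15 0 130;0 0 -25 0 130;0 0 -30 0 120;0 0 -35 0 110;0 0 -35 0 100;0 0 -30 0.1 100;0 0 0 0.12 100;0 0 0 0.12 100;0 0 0 0.12 100;0 0 0 0.12 100;0 0 0 0.12 100;0 0 0 0.12 100;0 0 0 0.12 100;0 0 0 0.12 100;0 0 0 0.12 100;0 0 0 0.12 100")

```text
time_s: 47.0
tool_pos: [0.5336, -0.315, 0.1838]
tool_rot: [-178.6, -0.2, 97.2]
force: [0.6, -0.4, -0.2]
grip_width: 0.0529
grasp_force: 0.0
```

```bash
python3 - <<'E'
from pose import *
i=cams.read_camera("top"); print("left");blobs("top",(150,200,280,350),i); print("wrist");blobs("wrist",(0,0,640,270))
go(.384,.338,.2,88)
E
```

```text
left
top area 617 c [210.5 332.2] ends [234.5 333.2] [182. 331.]
wrist
wrist area 31904 c [248.4 201.4] ends [68.  42.8] [427. 232.]
wrist area 1599 c [545.1 217.2] ends [570.1 216.3] [520.4 218.8]
t 47.1 pos [ 0.5336 -0.3151  0.1838] rot [-178.6   -0.2   97.5] F [-0.3  0.2  0.9] w 0.0532 gf 0.0 q7 22.0
world d mm [-149.6  653.1   16.2] shift with present axes [667.1 -63.5 -12.1] turn rad 0.166
shift after turn [ 647.4 -172.3  -16.2]
```

Call:
arm_command(series="0 0 0 0.083 100;0 0 0 0.083 100;35.9 -9.5 0 0 100;35.9 -9.5 0 0 100;35.9 -9.5 0 0 100;35.9 -9.5 0 0 100;35.9 -9.5 0 0 100;35.9 -9.5 0 0 100;35.9 -9.5 0 0 100;35.9 -9.5 0 0 100;35.9 -9.5 0 0 100;35.9 -9.5 0 0 100;35.9 -9.5 0 0 100;35.9 -9.5 0 0 100;35.9 -9.5 0 0 100;35.9 -9.5 0 0 100;35.9 -9.5 0 0 100;35.9 -9.5 0 0 100;35.9 -9.5 0 0 100;35.9 -9.5 0 0 100")

```text
time_s: 48.77
tool_pos: [0.3851, 0.3379, 0.1877]
tool_rot: [-178.6, -0.0, 88.2]
force: [0.7, 0.4, 0.5]
grip_width: 0.0527
grasp_force: 0.0
```

Call:
arm_command(series="0 0 0 0 100;0 0 0 0 100")

```text
time_s: 48.93
tool_pos: [0.3821, 0.3407, 0.1878]
tool_rot: [-178.5, -0.2, 88.7]
force: [0.4, -0.3, -0.1]
grip_width: 0.053
grasp_force: 0.0
```

```bash
python3 - <<'E'
from pose import *
go(.384,.338,.0065,88)
o=telemetry.get_obs(); b=blobs("wrist",(150,0,480,290))
for c,e in b: print(w("wrist",[c,*e],.018,o).round(4).tolist())
t=cams.read_camera("top"); T=blobs("top",(150,200,280,350),t)
T=blobs("top",(440,200,570,350),t,(0,0,195),(180,40,255))
E
```

```text
t 48.93 pos [0.3821 0.3407 0.1878] rot [-178.5   -0.2   88.7] F [ 0.4 -0.3 -0.1] w 0.053 gf 0.0 q7 -56.0
world d mm [   1.9   -2.7 -181.3] shift with present axes [ -3.1   6.8 181.2] turn rad 0.013
shift after turn [ -2.6   2.  181.3]
wrist area 906 c [157.2  97.9] ends [150.  51.] [157.8 122.9]
wrist area 3765 c [319.7 217.8] ends [321.2 145.7] [318.4 276.1]
[[0.2372, 0.4544, 0.018], [0.2364, 0.4929, 0.018], [0.2345, 0.4328, 0.018]]
[[0.3828, 0.3402, 0.018], [0.3855, 0.4091, 0.018], [0.3804, 0.2783, 0.018]]
top area 402 c [220.  332.5] ends [234.6 333. ] [204.1 332.3]
top area 445 c [491.  266.8] ends [494.2 239.2] [488.9 290.6]
```

Call:
arm_command(series="-1.5 2 30 0.013 100;0 2 30 0 100;0 2 30 0 100;0 0 30 0 100;0 0 30 0 100;0 0 20 0 100;0 0 8 0 100;0 0 0 0 100;0 0 0 0 100")

```text
time_s: 49.78
tool_pos: [0.3883, 0.3341, 0.0101]
tool_rot: [-178.6, -0.0, 87.1]
force: [1.2, 0.8, 0.4]
grip_width: 0.0527
grasp_force: 0.0
```

```bash
python3 - <<'E'
from pose import *
go(.3835,.339,.0065,88)
E
```

```text
t 49.78 pos [0.3883 0.3341 0.0101] rot [-178.6   -0.    87.1] F [1.2 0.8 0.4] w 0.0527 gf 0.0 q7 -68.0
world d mm [-4.8  4.9 -3.6] shift with present axes [ 4.7 -4.9  3.7] turn rad -0.015
shift after turn [ 4.8 -5.   3.6]
```

Call:
arm_command(series="4 -4 0 -0.01 100;0 0 2 0 100;0 0 0 0 100;0 0 0 0 100")

```text
time_s: 50.12
tool_pos: [0.3835, 0.3394, 0.008]
tool_rot: [-178.6, -0.1, 87.8]
force: [-0.7, 0.1, -0.1]
grip_width: 0.0526
grasp_force: 0.0
```

Call:
arm_command(series="0 0 0 0 255;0 0 0 0 255;0 0 0 0 255;0 0 0 0 255;0 0 0 0 255;0 0 0 0 255")

```text
time_s: 50.62
tool_pos: [0.3831, 0.339, 0.0073]
tool_rot: [-178.6, -0.0, 87.8]
force: [-1.0, 0.1, 1.1]
grip_width: 0.0291
grasp_force: 25.0
```

Call:
arm_command(series="0 0 -20 0 255;0 0 -30 0 255;0 0 -30 0 255;0 0 -35 0 255;0 0 -35 0.118 255;0 0 0 0.118 255;0 0 0 0.118 255;0 0 0 0.118 255;0 0 0 0.118 255;0 0 0 0.118 255;0 0 0 0.118 255;0 0 0 0.118 255;0 0 0 0.118 255;0 0 0 0.118 255;0 0 0 0.118 255;0 0 0 0.118 255;0 0 0 0.118 255;0 0 0 0.118 255;0 0 0 0 255;0 0 0 0 255")

```text
time_s: 52.28
tool_pos: [0.3866, 0.3388, 0.1571]
tool_rot: [179.9, 1.4, -6.7]
force: [0.3, 0.5, -0.3]
grip_width: 0.0293
grasp_force: 25.0
```

```bash
python3 - <<'E'
from pose import *
go(.5535,-.065,.155,-7)
print(telemetry.get_obs()["qpos"].round(0))
E
```

```text
t 52.28 pos [0.3866 0.3388 0.1571] rot [179.9   1.4  -6.7] F [ 0.3  0.5 -0.3] w 0.0293 gf 25.0 q7 -147.0
world d mm [ 166.9 -403.8   -2.1] shift with present axes [212.5 381.8  -2.6] turn rad 0.006
shift after turn [214.8 380.5   2.1]
[   8.   11.  -56.  105.    8.   70. -147.]
```

Call:
arm_command(series="14.2 25.4 0 0 255;14.2 25.4 0 0 255;14.2 25.4 0 0 255;14.2 25.4 0 0 255;14.2 25.4 0 0 255;14.2 25.4 0 0 255;14.2 25.4 0 0 255;14.2 25.4 0 0 255;14.2 25.4 0 0 255;14.2 25.4 0 0 255;14.2 25.4 0 0 255;14.2 25.4 0 0 255;14.2 25.4 0 0 255;14.2 25.4 0 0 255;14.2 25.4 0 0 255;0 0 0 0 255;0 0 0 0 255;0 0 0 0 255")

```text
time_s: 53.78
tool_pos: [0.5525, -0.064, 0.1522]
tool_rot: [180.0, 1.5, -6.7]
force: [-0.5, 0.7, 0.0]
grip_width: 0.0293
grasp_force: 25.0
```

```bash
python3 - <<'E'
from pose import *
go(.5535,-.065,.055,-7)
print(telemetry.get_obs()["qpos"].round(0))
o=telemetry.get_obs(); i=cams.read_camera("wrist"); b=blobs("wrist",(230,0,400,290),i)
for c,e in b: print(w("wrist",[c,*e],o["tool_pos"][2]+.008,o).round(4).tolist())
E
```

```text
t 53.78 pos [ 0.5525 -0.064   0.1522] rot [180.    1.5  -6.7] F [-0.5  0.7  0. ] w 0.0293 gf 25.0 q7 -100.0
world d mm [  1.   -1.  -97.2] shift with present axes [ 3.7  0.9 97.1] turn rad 0.005
shift after turn [ 1.1  0.9 97.2]
[  37.   14.  -38.  100.    9.   71. -100.]
wrist area 775 c [313.8 166.2] ends [314.7 148.6] [311.  181.9]
wrist area 6519 c [313.8 235.4] ends [312.8 182.8] [313.3 288.5]
[[0.6156, -0.0708, 0.1602], [0.6229, -0.0721, 0.1602], [0.609, -0.0688, 0.1602]]
[[0.5843, -0.0671, 0.1602], [0.6085, -0.0695, 0.1602], [0.5575, -0.0637, 0.1602]]
```

Call:
arm_command(series="1 1 20 0 255;1 0 20 0 255;0 0 20 0 255;0 0 20 0 255;0 0 14 0 255;0 0 4 0 255;0 0 0 0 255;0 0 0 0 255")

```text
time_s: 54.5
tool_pos: [0.5526, -0.065, 0.0553]
tool_rot: [179.9, 1.4, -6.8]
force: [-0.2, 0.1, 0.3]
grip_width: 0.0293
grasp_force: 25.0
```

```bash
python3 - <<'E'
from pose import *
go(.552,-.065,.045,-7)
o=telemetry.get_obs(); i=cams.read_camera("wrist"); b=blobs("wrist",(230,0,400,290),i)
for c,e in b: print(w("wrist",[c,*e],o["tool_pos"][2]+.008,o).round(4).tolist())
E
```

```text
t 54.5 pos [ 0.5526 -0.065   0.0553] rot [179.9   1.4  -6.8] F [-0.2  0.1  0.3] w 0.0293 gf 25.0 q7 -103.0
world d mm [ -0.6   0.  -10.3] shift with present axes [-0.4  0.  10.3] turn rad 0.004
shift after turn [-0.6  0.1 10.3]
wrist area 7422 c [314.  227.9] ends [313.6 148.6] [313.7 288.5]
[[0.588, -0.0687, 0.0633], [0.6231, -0.0727, 0.0633], [0.5576, -0.0649, 0.0633]]
```

Call:
arm_command(series="-1 0 4 0 255;0 0 4 0 255;0 0 1.5 0 255;0 0 0 0 255;0 0 0 0 255")

```text
time_s: 54.97
tool_pos: [0.5512, -0.0656, 0.0453]
tool_rot: [179.9, 1.4, -6.8]
force: [0.1, 1.6, -0.1]
grip_width: 0.0294
grasp_force: 25.0
```

Call:
arm_command(series="0 0 1.5 0 255;0 0 1 0 255;0 0 0 0 255;0 0 0 0 255")

```text
time_s: 55.3
tool_pos: [0.5517, -0.0645, 0.0434]
tool_rot: [180.0, 1.4, -6.8]
force: [-1.6, 2.9, 5.9]
grip_width: 0.0292
grasp_force: 25.0
```

Call:
arm_command(series="0 -1 0 0 255;0 0 1 0 255;0 0 0 0 255;0 0 0 0 150;0 0 0 0 110;0 0 0 0 100;0 0 0 0 100;0 0 0 0 100;0 0 0 0 100;0 0 -10 0 100;0 0 -25 0 100;0 0 -30 0 100;0 0 -30 0 255;-25 0 0 0 255;-35 0 0 0 255;-35 0 0 0 255;-25 0 0 0 255;0 0 0 0 255;0 0 0 0 255")

```text
time_s: 56.88
tool_pos: [0.4339, -0.051, 0.1404]
tool_rot: [179.8, 1.3, -6.9]
force: [0.7, -0.3, -0.2]
grip_width: 0.0141
grasp_force: 0.0
```

```bash
python3 - <<'E'
from pose import *
go(.4165,-.0487,.036,-7)
print(telemetry.get_obs()["qpos"].round(0))
T=blobs("top",(360,195,460,300)); S=blobs("scene",(200,225,278,300))
for a in T:
  for b in S: fit(a,b)
E
```

```text
t 56.88 pos [ 0.4339 -0.051   0.1404] rot [179.8   1.3  -6.9] F [ 0.7 -0.3 -0.2] w 0.0141 gf 0.0 q7 -92.0
world d mm [ -17.4    2.3 -104.4] shift with present axes [-15.1  -0.6 104.8] turn rad 0.002
shift after turn [-17.5  -0.2 104.4]
[ 43.  -2. -38. 116.  -1.  67. -92.]
top area 630 c [385.2 257. ] ends [388.8 228. ] [383.6 281.4]
scene area 475 c [258.7 266.7] ends [242.9 254.5] [273.8 281.8]
fit [ 0.5499 -0.0646  0.0578 -5.0311  2.8555]
```

Call:
arm_command(series="-8 0 0 0 255;-8 -0.5 0 0 255;0 0 0 0 255;0 0 0 0 255;0 0 0 0 255")

```text
time_s: 57.4
tool_pos: [0.4186, -0.0482, 0.1399]
tool_rot: [179.9, 1.4, -6.9]
force: [0.4, -0.5, 1.0]
grip_width: 0.0007
grasp_force: 0.0
```

```bash
python3 - <<'E'
from pose import *
go(.4155,-.0487,.036,-7)
E
```

```text
t 57.4 pos [ 0.4186 -0.0482  0.1399] rot [179.9   1.4  -6.9] F [ 0.4 -0.5  1. ] w 0.0007 gf 0.0 q7 -91.0
world d mm [  -3.1   -0.5 -103.9] shift with present axes [ -0.5   0.7 104. ] turn rad 0.003
shift after turn [ -3.1   0.9 103.9]
```

Call:
arm_command(series="-0.5 0.7 25 0 255;0 0 25 0 255;0 0 25 0 255;0 0 17 0 255;0 0 12 0 255;0 0 0 0 255;0 0 0 0 255")

```text
time_s: 57.98
tool_pos: [0.4151, -0.0484, 0.0357]
tool_rot: [180.0, 1.5, -6.8]
force: [0.7, -0.8, -0.4]
grip_width: 0.0008
grasp_force: 0.0
```

Call:
arm_command(series="2 0 0 0 255;2 0 0 0 255;2 0 0 0 255;2 0 0 0 255;0 0 0 0 255")

```text
time_s: 58.4
tool_pos: [0.4239, -0.0498, 0.0362]
tool_rot: [179.9, 1.4, -6.9]
force: [0.5, 0.6, 0.6]
grip_width: 0.0005
grasp_force: 0.0
```

Call:
arm_command(series="2 0 0 0 255;2 0 0 0 255;0 0 0 0 255")

```text
time_s: 58.65
tool_pos: [0.4271, -0.0502, 0.0356]
tool_rot: [179.9, 1.5, -6.9]
force: [-1.6, 0.0, 1.1]
grip_width: 0.001
grasp_force: 0.5
```

Call:
arm_command(series="2 0 0 0 255;2 0 0 0 255;0 0 0 0 255")

```text
time_s: 58.9
tool_pos: [0.4305, -0.0506, 0.0352]
tool_rot: [179.9, 1.5, -6.9]
force: [-4.6, 0.2, 2.6]
grip_width: 0.0007
grasp_force: 1.9
```

Call:
arm_command(series="2 0 0 0 255;2 0 0 0 255;0 0 0 0 255")

```text
time_s: 59.15
tool_pos: [0.4353, -0.0511, 0.0353]
tool_rot: [179.9, 1.4, -6.9]
force: [-3.3, 1.0, 1.1]
grip_width: 0.0004
grasp_force: 1.7
```

Call:
arm_command(series="2 0 0 0 255;2 0 0 0 255;2 0 0 0 255;0 0 0 0 255")

```text
time_s: 59.48
tool_pos: [0.4417, -0.0519, 0.0354]
tool_rot: [179.9, 1.4, -6.9]
force: [-3.2, 1.1, 1.2]
grip_width: 0.0005
grasp_force: 1.5
```

Call:
arm_command(series="2 0 0 0 255;2 0 0 0 255;2 0 0 0 255;0 0 0 0 255")

```text
time_s: 59.82
tool_pos: [0.4477, -0.0526, 0.0353]
tool_rot: [179.9, 1.4, -6.9]
force: [-3.6, 0.3, 1.9]
grip_width: 0.0003
grasp_force: 1.5
```

```bash
python3 - <<'E'
from pose import *
T=blobs("top",(360,195,460,300)); S=blobs("scene",(200,225,278,300))
for a in T:
  for b in S: fit(a,b)
E
```

```text
top area 614 c [385.3 254. ] ends [388.8 226. ] [379.5 278.6]
scene area 468 c [259.3 267.4] ends [243.9 255.5] [274.7 281. ]
fit [ 0.5546 -0.0625  0.0587 -7.2696  8.1849]
```

Call:
arm_command(series="2 0 0 0 255;2 0 0 0 255;2 0 0 0 255;2 0 0 0 255;2 0 0 0 255;2 0 0 0 255;0 0 0 0 255")

```text
time_s: 60.5
tool_pos: [0.4596, -0.054, 0.0349]
tool_rot: [179.9, 1.4, -6.9]
force: [-3.0, 0.4, 2.3]
grip_width: 0.0006
grasp_force: 1.5
```

Call:
arm_command(series="2 0 0 0 255;2 0 0 0 255;2 0 0 0 255;2 0 0 0 255;2 0 0 0 255;0 0 0 0 255")

```text
time_s: 61.0
tool_pos: [0.4695, -0.0552, 0.0346]
tool_rot: [179.9, 1.4, -6.9]
force: [-4.0, 0.3, 1.4]
grip_width: 0.0005
grasp_force: 1.4
```

Call:
arm_command(series="1 0 0 0 255;1 0 0 0 255;1 0 0 0 255;1 0 0 0 255;0 0 0 0 255")

```text
time_s: 61.42
tool_pos: [0.4731, -0.0557, 0.0345]
tool_rot: [179.9, 1.4, -6.9]
force: [-3.7, 1.5, 2.1]
grip_width: 0.0006
grasp_force: 1.8
```

Call:
arm_command(series="1 0 0 0 255;1 0 0 0 255;1 0 0 0 255;0 0 0 0 255")

```text
time_s: 61.75
tool_pos: [0.4761, -0.056, 0.0345]
tool_rot: [179.9, 1.4, -6.9]
force: [-4.0, 0.9, 2.9]
grip_width: 0.0003
grasp_force: 1.8
```

Call:
arm_command(series="1 0 0 0 255;1 0 0 0 255;0 0 0 0 255")

```text
time_s: 62.0
tool_pos: [0.4765, -0.0561, 0.0341]
tool_rot: [179.9, 1.6, -6.9]
force: [-6.5, 1.2, 5.8]
grip_width: 0.0006
grasp_force: 3.6
```

Call:
arm_command(series="1 0 0 0 255;0 0 0 0 255")

```text
time_s: 62.17
tool_pos: [0.4766, -0.0561, 0.0338]
tool_rot: [179.9, 1.7, -6.9]
force: [-8.0, 1.0, 6.1]
grip_width: 0.0004
grasp_force: 4.6
```

Call:
arm_command(series="-3 0 0 0 255;-4 0 0 0 255;-4 0 0 0 255;0 0 -30 0 255;0 0 -35 0 255;0 0 -35 0 255;0 0 -35 0 255;0 0 0 0 255;0 0 0 0 255;0 0 0 0 255")

```text
time_s: 63.0
tool_pos: [0.4712, -0.0555, 0.1693]
tool_rot: [179.9, 1.4, -6.9]
force: [0.1, 0.3, 0.8]
grip_width: 0.0002
grasp_force: 0.0
```

```bash
python3 - <<'E'
from pose import *
t=cams.read_camera("top")
T=blobs("top",(300,195,460,300),t); S=blobs("scene",(200,215,350,300))
for a in T:
  for b in S: fit(a,b)
T=blobs("top",(440,200,570,350),t,(0,0,195),(180,40,255))
c,e=T[0]; P=w("top",[e[0],e[1]],.025); print(P.round(4))
tr=R.from_euler('z',-8,degrees=True).as_matrix(); print("in tray",((P-[.5006,-.3526,0])@tr).round(4))
h=cv2.cvtColor(t,cv2.COLOR_BGR2HSV)
blobs("top",(475,285,505,338),t,(0,0,0),(180,255,110))
blobs("top",(150,200,280,350),t)
go(.4765,-.05,.16,-7)
E
```

```text
top area 611 c [329.7 248.6] ends [333.1 219.7] [328. 273.]
top area 491 c [386.  248.8] ends [388.9 225.8] [383.9 268.7]
scene area 429 c [296.7 244.2] ends [282.6 232.8] [311.5 257.3]
scene area 465 c [259.3 267.3] ends [243.8 255.7] [274.6 281.2]
fit [ 0.5696  0.0622  0.0614 -6.1661  5.3113]
fit [ 0.544   0.0248 -0.0284 -4.8475  3.4358]
fit [ 0.5854 -0.0268  0.1453 -6.827  12.064 ]
fit [ 0.5638 -0.0667  0.0687 -5.2947 10.1144]
top area 446 c [491.  266.9] ends [494. 239.] [488.8 290.6]
[[ 0.5944 -0.3228  0.025 ]
 [ 0.4737 -0.306   0.025 ]]
in tray [[ 0.0887  0.0425  0.025 ]
 [-0.0331  0.0424  0.025 ]]
top area 87 c [487.6 305.3] ends [488.2 293.2] [487.8 314.6]
t 63.1 pos [ 0.4703 -0.0552  0.1682] rot [179.9   1.6  -6.9] F [-0.4 -0.1  0.5] w 0.0005 gf 0.0 q7 -94.0
world d mm [ 6.2  5.2 -8.2] shift with present axes [ 5.7 -5.9  8. ] turn rad 0.002
shift after turn [ 5.5 -5.9  8.2]
```

Call:
arm_command(series="0 30 0 0 255;0 30 0 0 255;0 30 0 0 255;0 30 0 0 255;0 30 0 0 255;0 0 0 0 255;0 0 0 0 255")

```text
time_s: 63.68
tool_pos: [0.452, -0.2056, 0.1681]
tool_rot: [-180.0, 1.6, -7.1]
force: [-0.3, 0.8, -1.0]
grip_width: 0.0006
grasp_force: 0.0
```

```bash
python3 - <<'E'
from pose import *
t=cams.read_camera("top");s=cams.read_camera("scene")
T=blobs("top",(300,195,460,300),t); S=blobs("scene",(200,215,350,300),s)
for a,b in zip(T,S): fit(a,b)
# plunger residue behind flange: dark pixels in top view
for n,(x0,x1) in {"A":(318,338),"C":(372,394)}.items():
    h=cv2.cvtColor(t,cv2.COLOR_BGR2HSV)[262:305,x0:x1]; g=(h[...,1]<60)&(h[...,2]<150)
    r=np.flatnonzero(g.any(1))+262; print(n,"grey rows",r.min() if len(r) else None,r.max() if len(r) else None)
go(.47,-.2,.16,-7)
E
```

```text
top area 609 c [329.7 248.6] ends [333.1 219.7] [327.8 273. ]
top area 638 c [385.5 254.9] ends [388.8 226. ] [384.2 279.4]
scene area 426 c [296.7 244.2] ends [282.2 233.3] [311.5 257.3]
scene area 456 c [259.3 267.2] ends [243.8 255.7] [274.4 281.3]
fit [ 0.5695  0.0622  0.0606 -6.1122  6.1383]
fit [ 0.5541 -0.0652  0.0602 -4.4763  5.882 ]
A grey rows 262 278
C grey rows 262 284
t 63.78 pos [ 0.4531 -0.203   0.1687] rot [-180.     1.5   -6.8] F [ 0.6 -1.   0.4] w 0.0003 gf 0.0 q7 -78.0
world d mm [16.9  3.  -8.7] shift with present axes [16.7 -5.   8.2] turn rad 0.003
shift after turn [16.5 -5.   8.7]
```

```bash
python3 -c "
from cell import env
print(env.sign_off())"
```

```text
the job is handed in; nothing more can be done
None
```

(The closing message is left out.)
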